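# Load the staple gun with the strip that fits

### The job

The upturned staple gun takes 12 mm wide staple strips only, and the three strips in the tray (9, 12 and 15 mm) look alike, so pinch them to find the 12 mm one. Lay it in the open magazine track, legs up and flat on the track's floor, then push the magazine slide gently until it is fully home and holds the strip against the nose. Do not force anything, leave the other two strips in the tray and the other things on the bench alone, and let go at the end.

Things in the scene. Friction and masses are not known exactly. Their poses are not given: they have to be found in the camera images.
- place_1 (a point): one of three places in the tray; a staple strip lies at each, laid by hand: its centre within 7 mm of this point sideways in any direction, its long axis within 0.15 rad of this point's x axis. Point at about half the strip's height, 11 mm above the bench. x along the strip, y across it, towards the next place 66 mm away, z up
- place_2 (a point): the middle place, as place_1. All three strips are bright steel U-sections, crown down, legs up, 90 mm long, 14 mm high, about 25 g, and look alike; but one is 9, one 12 and one 15 mm wide across its long axis (the same over its full height). Which one lies where changes each time
- place_3 (a point): the third place, as place_1. The steel is hard: pinched across by its sides, a strip gives its width as the finger opening to about half a millimetre. The strips themselves are not measured, only the places
- tray: shallow plywood parts tray fixed to the bench, 135 mm along x, 225 mm along y, rim 14 mm high, walls 4 mm, inner floor 4 mm above the bench; origin under its centre, place_2 straight above it
- slot (a point): staple track of the upturned stapler: centre of the track's floor, 140 mm above the bench. x along the track towards the nose, y across, z up. A straight groove open at the top, 13.4 mm wide, 6 mm deep, from x = -57 mm to the stop at the nose, x = +57 mm; lips square, bar 25 mm wide. A 14 mm high strip on its floor stands 8 mm proud of the lips
- gun: the yellow and black staple gun, held fast upside down in a plywood cradle, magazine uppermost, air line off; origin on the bench under slot, axes as slot. The nose block rises 37 mm above the track floor from x = 57 to 74 mm; the rest of the gun and cradle lies below the track, x = -170 to 125 mm
- slide_top (a point): middle of the top plate of the magazine slide, a steel channel that closes over the strip along the track's x (2.5 mm above a seated strip); axes as slot. It starts somewhere 116 to 150 mm short of home, not measured, and ends at a solid stop. Stays where left; moves at about 7 N; in the last 10 mm its sprung follower presses the strip on the nose stop and the push rises to about 12 N, at the solid stop steeply
- push_cap (a point): black thumb cap at the slide's rear end: a point on its rear face, above the track's centre line, which one pushes to close. Axes as slot, x is the closing direction. Cap 29 mm wide, 12 mm along x; its top is 8.5 mm above this point, the slide's top plate 9.5 mm below it; the flat rear face runs down to 41 mm below. Free space behind it. With the slide open its front end is behind slot x = -65 mm
- tape_roll: bystander: yellow roll of tape, 90 mm across, 24 mm high, origin under its centre; to be left alone
- chair_foot: bystander: turned wooden chair foot standing upright, 130 mm high, origin under its centre; to be left alone
- thread_spool: bystander: green thread spool standing, 40 mm across, 52 mm high, origin under its centre; to be left alone
- screwdriver: bystander: screwdriver with red handle, 190 mm long, origin under its centre; to be left alone
- tack_hammer: bystander: small hammer with wooden handle, about 255 mm long, origin under its centre; to be left alone
- staple_carton: bystander: open cardboard carton of staple strips, 85 x 120 x 50 mm, origin under its centre; to be left alone

How it is judged:
By the outcome, as a careful person would: the job done as asked, in the order asked, and still so for the second after the job is handed in, with the robot touching nothing.
It also fails if it takes over 72 s, if anything falls off the work surface, if the arm or the gripper's body presses on something with over 40 N, if the wrist force passes 120 N, or if a joint passes its speed limit or range.

### The arm

A 6-joint arm with a two-finger parallel gripper is mounted at the origin on the work surface. World frame = base frame: x ahead of the robot, y to its left, z up, the work surface at z = 0. Lengths are in m, angles in degrees, forces in N, time in s.
With the tool pointing down it reaches from about 0.425 to 0.925 m from the base axis. Payload 12.5 kg.
Tool frame: the origin (TCP) lies at the very end of the fingers, on their centre line; the grasp point (between the pads) lies 19 mm behind it (grip_depth is the distance from the TCP to the grasp point, in m); z points along the fingers, y is the direction in which the jaws open and shut (so a half turn about z gives the same grasp; the last joint's range is limited). The gripper opens to 85 mm and grips with 20 to 120 N. Pads are 22 mm wide; open, the fingers measure 114 mm over their backs; the gripper's body (76 mm by 85 mm) begins 54 mm behind the grasp point. The pads swing forward as they close: fully open they stand 13 mm farther back than shut.
Start: joints at [66.429, 28.126, 89.318, -0, 62.55, -6.05], TCP at [0.188, 0.596, 0.194] pointing down, gripper open.
Joint ranges: [-177.58, 177.58], [-47.91, 125.51], [2.72, 160], [-65.01, 245.01], [3.68, 167.84], [-153.87, 153.87]. Speed limits (degrees/s): [127.2, 127.2, 159.86, 180, 180, 180].

### API

Orientations are given as a 3x3 rotation matrix whose columns are the frame's x, y, z axes.
In Python, from plant import * gives the robot as it stands. The module is installed in compiled form; this text tells all that it offers.
- The arm moves only by the tool carry_out, never from a script. Its argument "commands" is a list of rows, each a list of 7 numbers: the shift along the tool's x, y, z in mm, then the turn, a rotation vector about the tool's x, y, z in rad, then the opening, from 0 (shut) to 1 (fully open). In form: [[dx, dy, dz, wx, wy, wz, fingers], ...]. A call has 1 to 8 rows; each row shifts and turns the commanded pose from where the row before left it, along the tool's axes as they then stand; what a row does not reach is not made up. A row lasts 1/8 s, in which the tool goes at most 62.5 mm and 10.7 degrees, less where a joint would pass 70% of its speed; a pose out of reach is approached as far as the arm can. A call with a gripper value outside its range is refused whole. The fingers move at their own pace and stop on an object; "newtons" is the grip in N (left out, the last holds). Time passes only in rows, so rows that do not move let the fingers close. It gives the time, the measured TCP pose, the force and the opening at its end, in the units of the state.
- state(): the state, without advancing time (a new reading comes with each control period).
- snapshot(name): name is "scene" or "top" or "wrist"; returns a dict with "img" (480x640x3 uint8, red, green, blue), "depth" (480x640 float32, m along the optical axis (not along the pixel's ray), 0 where there is no reading), "mtx" (3x3 intrinsics, pixels), "view" (4x4, takes a point from world to camera coordinates). Camera axes: x right, y down, z forward; pixel columns grow to the right and rows downward; lengths in m; the calibration is good to about 2 mm. A picture is of the moment at which its call begins.
- hand_in(): hands the job in, once; it reports no verdict.
The state is a dict: "time": time; "qpos": joint angles; "dq": joint speeds; "effort": joint torques, N m; "eef_pos": TCP position; "ee_rot": TCP orientation; "ft_force": force on the tool from outside, world axes, zero at the start; "moment": the same for the moment, N m; "opening": finger opening in m.
Only numpy, scipy, OpenCV 4.12 (cv2) and the standard library are available. Lean on these libraries where they do the work, as an engineer would, in place of code of your own. Each camera call takes 0.05 s, during which the arm holds its last target.

## Working session

There is one attempt and no reset: what is moved stays moved. The work goes in short steps, Python scripts to look and compute and a tool call to move; the robot and the scene stay as the last step left them, time stands still between calls to the robot, and variables do not carry over. Pictures are saved under pics/ and viewed, and the job is handed in when it is done.

Besides the shell and the picture viewer there is one more tool, called after "Emit:" by a JSON object that holds its "method" and its "body", one argument or row to a line. carry_out: Moves the arm, as the interface text tells. Its arguments: {"type":"object","properties":{"commands":{"type":"array","items":{"type":"array","items":{"type":"number"}}},"newtons":{"type":"number"}},"required":["commands"]}

```bash
mkdir -p pics; python3 - <<'E'
from plant import *
import cv2
s=state();print(s)
for n in("scene","top","wrist"):
    d=snapshot(n);cv2.imwrite(f"pics/{n}0.png",d["img"][:,:,::-1]);print(n,d["mtx"].round(1).tolist(),d["view"].round(4).tolist())
E
```

```text
{'time': 0.0, 'qpos': array([ 6.64281508e+01,  2.81658372e+01,  8.93503746e+01, -1.25687059e-03,
        6.25495233e+01, -6.05025378e+00]), 'dq': array([-0.01336969,  0.05474691,  0.08447297,  0.00480842, -0.01968592,
        0.1127604 ]), 'effort': array([ 2.31318672e-04, -6.18418980e+01, -2.61607021e+01, -1.06702562e-04,
        3.86057189e-03,  2.16348172e-05]), 'eef_pos': array([0.18803885, 0.59575847, 0.19350794]), 'ee_rot': array([[-9.53606569e-01,  3.01055338e-01, -4.40958873e-04],
       [ 3.01055644e-01,  9.53605986e-01, -1.05934727e-03],
       [ 1.01578870e-04, -1.14295367e-03, -9.99999342e-01]]), 'ft_force': array([ 0.42674125, -0.51337192, -0.41165312]), 'moment': array([-0.02206748,  0.03502291, -0.00496121]), 'opening': 0.08513319389705923}
scene [[547.0, 0.0, 320.0], [0.0, 547.0, 234.0], [0.0, 0.0, 1.0]] [[0.2945, 0.9556, -0.0027, -0.1025], [0.5063, -0.1584, -0.8477, -0.1497], [-0.8105, 0.2483, -0.5305, 1.7417], [0.0, 0.0, 0.0, 1.0]]
top [[460.9, 0.0, 315.7], [0.0, 460.9, 237.3], [0.0, 0.0, 1.0]] [[-0.0118, -0.9999, -0.0062, -0.0616], [-0.987, 0.0126, -0.1604, 0.5412], [0.1604, 0.0042, -0.987, 1.163], [0.0, 0.0, 0.0, 1.0]]
wrist [[352.2, 0.0, 319.7], [0.0, 352.2, 247.9], [0.0, 0.0, 1.0]] [[0.3008, 0.9537, -0.0014, -0.6235], [0.9165, -0.2886, 0.277, -0.0358], [0.2638, -0.0846, -0.9609, 0.3781], [0.0, 0.0, 0.0, 1.0]]
```

View pics/scene0.png

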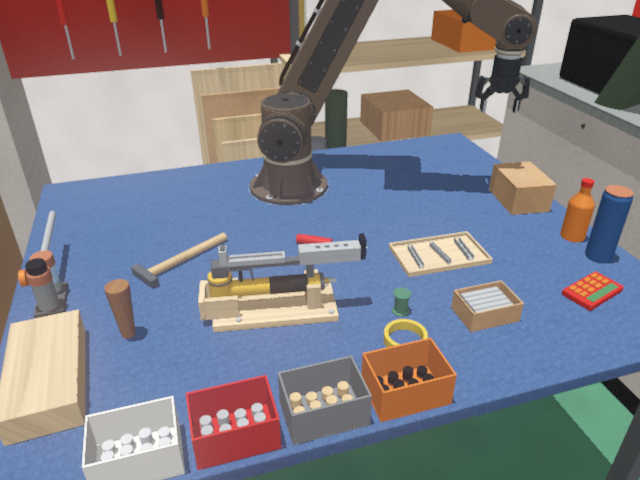

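View pics/top0.png

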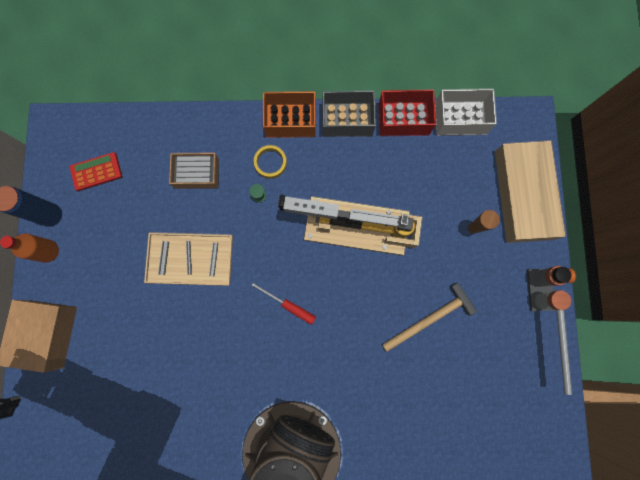

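View pics/wrist0.png

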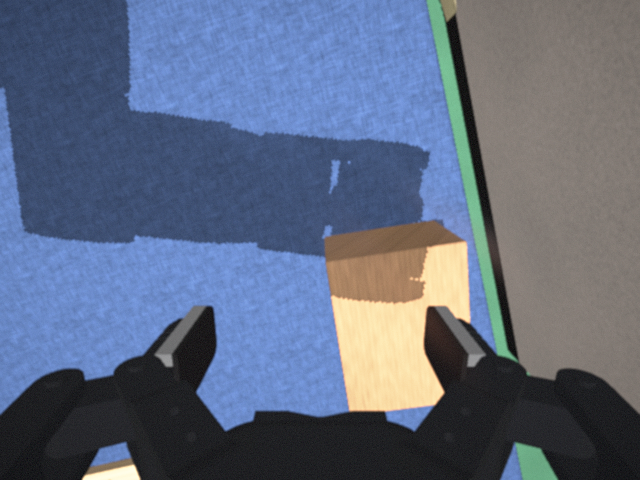

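The top view shows the tray with strips at about (164,258), (189,257) and (214,259). The gun runs from the cap at (283,202) to the nose at (405,223). I'll enlarge both areas next.

```bash
cat > h.py <<'E'
from plant import *
import numpy as np, cv2
def pt(d,u,v,z):
    K=d["mtx"];V=d["view"];R=V[:3,:3];c=-R.T@V[:3,3]
    r=R.T@np.linalg.solve(K,[u,v,1.]);return c+r*(z-c[2])/r[2]
def ptd(d,u,v):
    D=d["depth"][int(round(v)),int(round(u))]
    V=d["view"];return V[:3,:3].T@(np.linalg.solve(d["mtx"],[u,v,1.])*D-V[:3,3])
def crop(d,u0,v0,u1,v1,k,name):
    cv2.imwrite(name,cv2.resize(d["img"][v0:v1,u0:u1,::-1],None,fx=k,fy=k,interpolation=cv2.INTER_CUBIC))
E
python3 - <<'E'
from h import *
d=snapshot("top")
crop(d,140,228,240,292,8,"pics/tray.png")
crop(d,270,180,430,260,5,"pics/gun.png")
s=snapshot("scene")
crop(s,190,220,380,335,4,"pics/guns.png")
for v in (200,205,210,215,220,225):
    print(v,[ptd(d,u,v).round(3).tolist() for u in range(285,420,15)])
E
```

```text
200 [[0.613, 0.004, 0.159], [0.613, -0.032, 0.158], [0.646, -0.068, 0.021], [0.647, -0.108, 0.017], [0.651, -0.15, -0.001], [0.65, -0.191, -0.0], [0.65, -0.233, -0.003], [0.648, -0.273, 0.001], [0.648, -0.314, 0.001]]
205 [[0.601, 0.004, 0.158], [0.6, -0.032, 0.159], [0.6, -0.068, 0.158], [0.599, -0.104, 0.16], [0.632, -0.148, 0.019], [0.632, -0.189, 0.017], [0.635, -0.232, 0.0], [0.636, -0.274, -0.005], [0.634, -0.314, 0.001]]
210 [[0.592, 0.005, 0.142], [0.589, -0.032, 0.157], [0.589, -0.068, 0.155], [0.588, -0.104, 0.155], [0.617, -0.148, 0.021], [0.59, -0.177, 0.144], [0.617, -0.229, 0.019], [0.617, -0.27, 0.018], [0.621, -0.314, -0.004]]
215 [[0.611, 0.015, -0.002], [0.611, -0.026, -0.005], [0.58, -0.068, 0.136], [0.575, -0.104, 0.157], [0.58, -0.141, 0.135], [0.578, -0.177, 0.14], [0.577, -0.213, 0.141], [0.576, -0.249, 0.144], [0.57, -0.279, 0.173]]
220 [[0.597, 0.015, -0.002], [0.596, -0.026, 0.0], [0.58, -0.067, 0.077], [0.578, -0.106, 0.082], [0.577, -0.143, 0.086], [0.565, -0.176, 0.145], [0.565, -0.212, 0.142], [0.565, -0.249, 0.138], [0.557, -0.278, 0.176]]
225 [[0.582, 0.015, 0.002], [0.582, -0.026, -0.002], [0.578, -0.067, 0.019], [0.566, -0.105, 0.08], [0.566, -0.144, 0.074], [0.564, -0.181, 0.086], [0.563, -0.219, 0.084], [0.552, -0.248, 0.142], [0.547, -0.28, 0.165]]
```

View pics/tray.png

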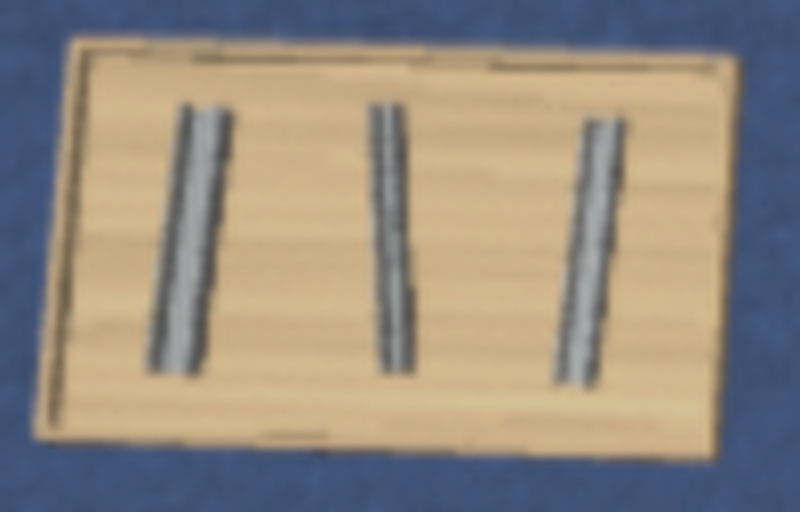

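View pics/gun.png

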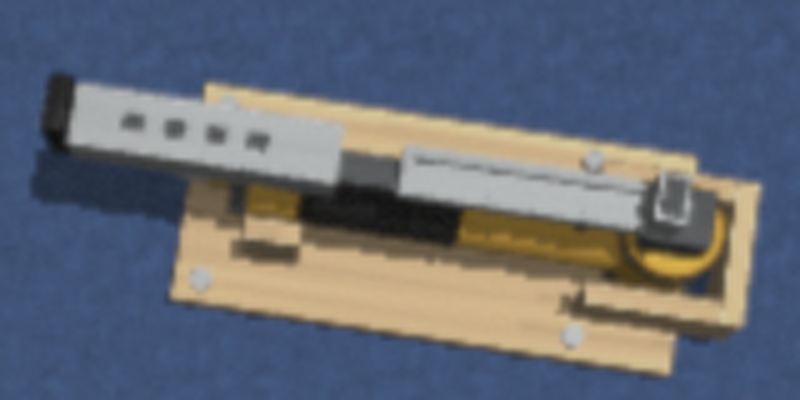

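View pics/guns.png

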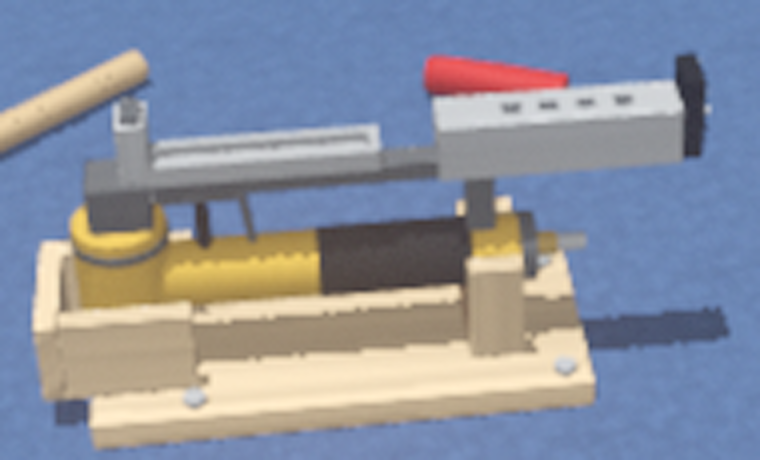

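In the crop, the left strip (about 6.3 px) looks widest, the middle (4.2 px) narrowest and the right (5.1 px) in between. I'll pinch the right one first, to confirm.

```bash
python3 - <<'E'
from h import *
d=snapshot("top")
f=lambda u,v,z:pt(d,140+u/8,228+v/8,z)
for n,a,b in (("L",(206,107),(175,373)),("M",(385,104),(397,372)),("R",(604,120),(575,384))):
    A=f(*a,.018);B=f(*b,.018);print(n,A.round(4),B.round(4),((A+B)/2).round(4),np.linalg.norm(A-B),np.degrees(np.arctan2(*(A-B)[[1,0]])))
for c in ((75,38),(738,55),(714,460),(36,438)): print(f(*c,.014).round(4))
g=lambda u,v,z:pt(d,270+u/5,180+v/5,z)
print("bar far/near edges",[g(*c,.146).round(4) for c in((405,150),(640,185),(400,192),(640,225))])
print("slide",[g(*c,.1565).round(4) for c in((72,83),(342,125),(70,150),(340,185))])
print("cap",[g(*c,.1745).round(4) for c in((50,73),(45,140),(75,76),(70,148))])
s=state();w=snapshot("wrist");V=w["view"];R=s["ee_rot"]
c=-V[:3,:3].T@V[:3,3];print("cam in tool",R.T@(c-s["eef_pos"]),"\n",R.T@V[:3,:3].T)
E
```

```text
L [0.5386 0.333  0.018 ] [0.4497 0.3397 0.018 ] [0.4941 0.3363 0.018 ] 0.08912897965210563 -4.289181521100102
M [0.5388 0.2731 0.018 ] [0.4491 0.2662 0.018 ] [0.494  0.2696 0.018 ] 0.08996807532405682 4.398810266767508
R [0.5325 0.1996 0.018 ] [0.4444 0.2072 0.018 ] [0.4885 0.2034 0.018 ] 0.08837015909518754 -4.901116530138185
[0.5633 0.3795 0.014 ]
[0.5546 0.1559 0.014 ]
[0.4191 0.1615 0.014 ]
[0.4291 0.3862 0.014 ]
bar far/near edges [array([ 0.5894, -0.1548,  0.146 ]), array([ 0.5707, -0.2675,  0.146 ]), array([ 0.5687, -0.1519,  0.146 ]), array([ 0.5511, -0.2667,  0.146 ])]
slide [array([0.6221, 0.0052, 0.1565]), array([ 0.5997, -0.1242,  0.1565]), array([0.5891, 0.0062, 0.1565]), array([ 0.5704, -0.1227,  0.1565])]
cap [array([0.6225, 0.0143, 0.1745]), array([0.5901, 0.0167, 0.1745]), array([0.6209, 0.0025, 0.1745]), array([0.5861, 0.0049, 0.1745])]
cam in tool [ 0.07049964 -0.00088794 -0.17873084] 
 [[ 2.94271201e-04 -9.60825329e-01 -2.77154470e-01]
 [ 9.99999855e-01  4.07905861e-04 -3.52349088e-04]
 [ 4.51598862e-04 -2.77154326e-01  9.60825310e-01]]
```

```bash
cat >> h.py <<'E'
from scipy.spatial.transform import Rotation as Ro
def plan(p,ang,n,P=None,R=None,tilt=True):
    """rows to reach TCP p with tool x at world angle ang(deg), pointing down"""
    s=state();P=s["eef_pos"] if P is None else P;R=s["ee_rot"] if R is None else R
    a=np.radians(ang);x=np.array([np.cos(a),np.sin(a),0]);z=np.array([0,0,-1.]);T=np.c_[x,np.cross(z,x),z]
    w=Ro.from_matrix(R.T@T).as_rotvec()/n;dp=(np.array(p)-P)/n
    for i in range(n):
        print(np.r_[R.T@dp*1000,0,0,0].round(1)[:3].tolist(),w.round(4).tolist());R=R@Ro.from_rotvec(w).as_matrix()
def st():
    s=state();print("t",round(s["time"],2),"p",s["eef_pos"].round(4),"xang",np.degrees(np.arctan2(s["ee_rot"][1,0],s["ee_rot"][0,0])).round(2),"z",s["ee_rot"][:,2].round(4),"F",s["ft_force"].round(2),"op",round(s["opening"]*1000,2),"q",s["qpos"].round(1))
E
python3 -c "
from h import *
plan([.4885,.2034,.11],175.1,12)"
```

```text
[-33.7, -23.7, 7.0] [-0.0, -0.0, -0.0184]
[-33.3, -24.3, 7.0] [-0.0, -0.0, -0.0184]
[-32.8, -24.9, 7.0] [-0.0, -0.0, -0.0184]
[-32.4, -25.5, 7.0] [-0.0, -0.0, -0.0184]
[-31.9, -26.1, 7.0] [-0.0, -0.0, -0.0184]
[-31.4, -26.7, 7.0] [-0.0, -0.0, -0.0184]
[-30.9, -27.2, 7.0] [-0.0, -0.0, -0.0184]
[-30.4, -27.8, 7.0] [-0.0, -0.0, -0.0184]
[-29.9, -28.3, 7.0] [-0.0, -0.0, -0.0184]
[-29.4, -28.9, 7.0] [-0.0, -0.0, -0.0184]
[-28.8, -29.4, 7.0] [-0.0, -0.0, -0.0184]
[-28.3, -29.9, 7.0] [-0.0, -0.0, -0.0184]
```

Emit:
{"method": "carry_out", "body": {
  "commands": [
    [-33.7,-23.7,0,0,0,-0.0184,0.4],
    [-33.3,-24.3,0,0,0,-0.0184,0.4],
    [-32.8,-24.9,0,0,0,-0.0184,0.4],
    [-32.4,-25.5,0,0,0,-0.0184,0.4],
    [-31.9,-26.1,4,0,0,-0.0184,0.4],
    [-31.4,-26.7,10,0,0,-0.0184,0.4],
    [-30.9,-27.2,10,0,0,-0.0184,0.4],
    [-30.4,-27.8,10,0,0,-0.0184,0.4]
  ],
  "newtons": 20
}}

```text
time: 1.35
eef_pos: [0.3891, 0.3331, 0.16]
ee_rot: [[-0.988, 0.157, 0.0], [0.157, 0.988, 0.0], [-0.0, 0.0, -1.0]]
ft_force: [0.7, 0.1, -0.1]
opening: 0.0341
```

Emit:
{"method": "carry_out", "body": {
  "commands": [
    [-29.9,-28.3,15,0,0,-0.0184,0.4],
    [-29.4,-28.9,15,0,0,-0.0184,0.4],
    [-28.8,-29.4,15,0,0,-0.0184,0.4],
    [-28.3,-29.9,5,0,0,-0.0184,0.4],
    [0,0,0,0,0,0,0.4],
    [0,0,0,0,0,0,0.4]
  ]
}}

```text
time: 2.1
eef_pos: [0.4884, 0.2036, 0.1101]
ee_rot: [[-0.996, 0.085, -0.0], [0.085, 0.996, 0.0], [0.0, 0.0, -1.0]]
ft_force: [0.4, -1.0, 0.2]
opening: 0.0341
```

```bash
python3 - <<'E'
from h import *
st();d=snapshot("wrist");cv2.imwrite("pics/w1.png",d["img"][:,:,::-1])
plan([.4885,.2034,.11],175.1,1)
E
```

```text
t 2.1 p [0.4884 0.2036 0.1101] xang 175.1 z [-2.e-04  1.e-04 -1.e+00] F [ 0.43 -0.97  0.25] op 34.14 q [ 15.5  26.6 108.    0.   45.5 -69.6]
[-0.3, -0.5, 0.3] [0.0002, 0.0, 0.0008]
```

View pics/w1.png

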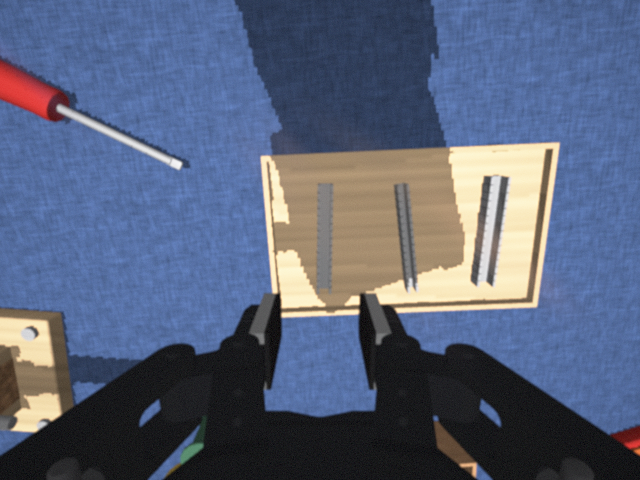

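```bash
python3 - <<'E'
from h import *
d=snapshot("wrist");crop(d,260,150,560,330,2.6,"pics/w1c.png")
A=pt(d,325,184,.018);B=pt(d,324.5,290,.018);print(A,B,(A+B)/2,np.degrees(np.arctan2(*(A-B)[[1,0]])))
E
```

```text
[0.44545488 0.21069486 0.018     ] [0.53208857 0.20331155 0.018     ] [0.48877172 0.2070032  0.018     ] 175.1287697339666
```

View pics/w1c.png

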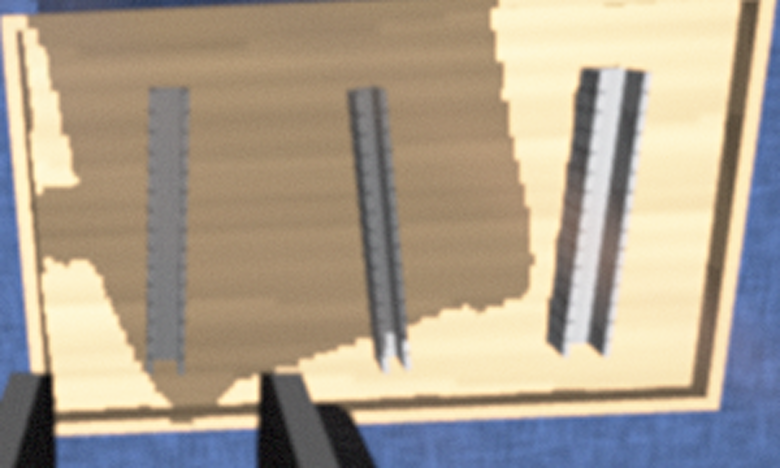

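Emit:
{"method": "carry_out", "body": {
  "commands": [
    [-0.3,0.7,20,0,0,0,0.4],
    [0,0.5,25,0,0,0,0.4],
    [0,0,25,0,0,0,0.4],
    [0,0,18,0,0,0,0.4],
    [0,0,10,0,0,0,0.4],
    [0,0,0,0,0,0,0.3],
    [0,0,0,0,0,0,0.2]
  ],
  "newtons": 20
}}

```text
time: 3.08
eef_pos: [0.4892, 0.2049, 0.0128]
ee_rot: [[-0.996, 0.085, 0.001], [0.085, 0.996, 0.0], [-0.001, 0.0, -1.0]]
ft_force: [0.3, 0.5, 0.2]
opening: 0.017
```

Emit:
{"method": "carry_out", "body": {
  "commands": [
    [0,0,0,0,0,0,0.1],
    [0,0,0,0,0,0,0.05],
    [0,0,0,0,0,0,0.0],
    [0,0,0,0,0,0,0.0]
  ],
  "newtons": 20
}}

```text
time: 3.58
eef_pos: [0.489, 0.2046, 0.0122]
ee_rot: [[-0.996, 0.085, 0.0], [0.085, 0.996, 0.0], [-0.0, 0.0, -1.0]]
ft_force: [0.2, -0.0, 0.2]
opening: 0.0
```

```bash
python3 - <<'E'
from h import *
st();d=snapshot("wrist");cv2.imwrite("pics/w2.png",d["img"][:,:,::-1]);st()
E
```

```text
t 3.58 p [0.489  0.2046 0.0122] xang 175.13 z [ 1.e-04  1.e-04 -1.e+00] F [ 0.2  -0.01  0.21] op 0.02 q [ 15.6  35.5 111.9   0.   32.5 -69.6]
t 3.62 p [0.489  0.2046 0.0121] xang 175.13 z [ 1.e-04  1.e-04 -1.e+00] F [ 0.19  0.38 -0.33] op 0.27 q [ 15.6  35.5 111.9   0.   32.5 -69.6]
```

View pics/w2.png

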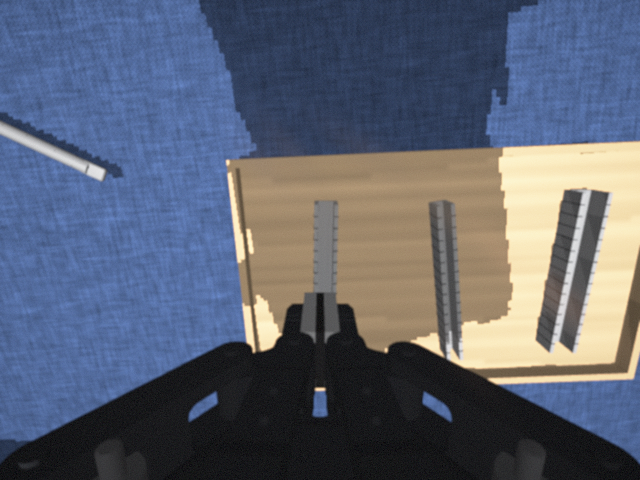

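```bash
python3 - <<'E'
from h import *
d=snapshot("wrist");crop(d,260,180,390,310,6,"pics/w2c.png")
st()
V=d["view"];s=state()
for z in (0,-.006,-.019):
    c=V[:3,:3]@(s["eef_pos"]+s["ee_rot"]@[0,0,z])+V[:3,3];p=d["mtx"]@c;print(z,p[:2]/p[2])
for u,v in((325,210),(325,250),(325,280),(317,298),(333,298),(300,260),(311,305),(330,305)):print(u,v,ptd(d,u,v))
s=snapshot("scene");crop(s,380,220,500,280,6,"pics/s2.png")
E
```

```text
t 3.67 p [0.489  0.2046 0.0121] xang 175.13 z [ 1.e-04  1.e-04 -1.e+00] F [-0.5   0.25 -0.29] op -0.1 q [ 15.6  35.5 111.9   0.   32.5 -69.6]
0 [321.39607311 281.74964523]
-0.006 [321.4458405  285.95675566]
-0.019 [321.56504425 296.03370117]
325 210 [0.45113093 0.20975845 0.0054204 ]
325 250 [0.47353522 0.20796497 0.00436809]
325 280 [0.49090321 0.20655272 0.00507972]
317 298 [0.4775039  0.20359668 0.05877733]
333 298 [0.47812675 0.21008636 0.05861713]
300 260 [0.47840505 0.19356105 0.00354836]
311 305 [0.47731293 0.20131951 0.06535428]
330 305 [0.4779509  0.20868565 0.06532687]
```

View pics/w2c.png

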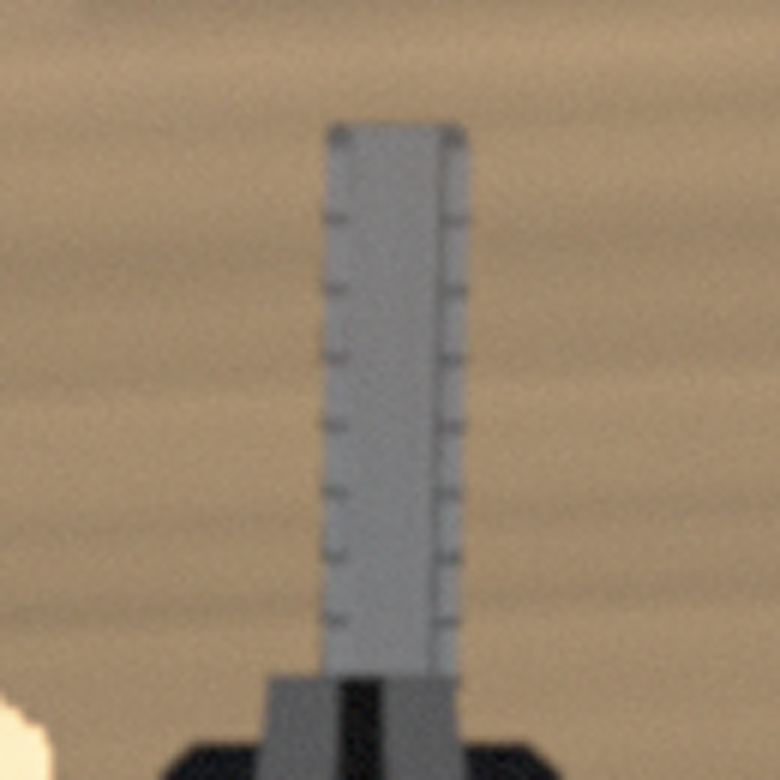

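View pics/s2.png

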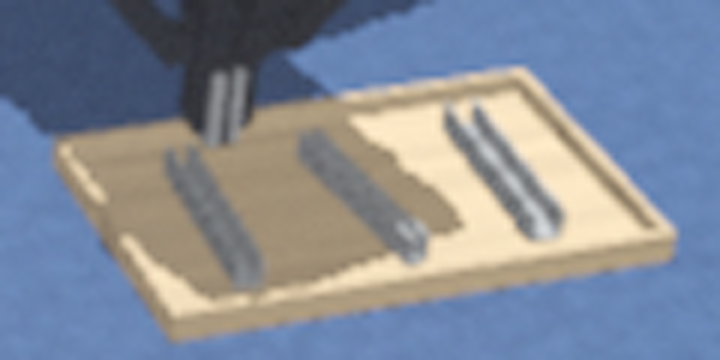

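```bash
python3 - <<'E'
from h import *
d=snapshot("scene");V=d["view"];s=state()
for z in (0,-.019,-.04,-.06):
    c=V[:3,:3]@(s["eef_pos"]+s["ee_rot"]@[0,0,z])+V[:3,3];p=d["mtx"]@c;print(z,p[:2]/p[2])
for v in range(228,262,2):
    for u in (415,418,): print(u,v,ptd(d,u,v).round(4),end=' ')
    print()
w=snapshot("wrist")
for v in range(284,320,2): print(v,ptd(w,316,v).round(4),ptd(w,330,v).round(4))
E
```

```text
0 [413.3243232  255.77221242]
-0.019 [413.98494856 249.54488102]
-0.04 [414.72643457 242.55532326]
-0.06 [415.44392234 235.7919829 ]
415 228 [0.4994 0.1955 0.1025] 418 228 [0.5053 0.2004 0.105 ] 
415 230 [0.5028 0.1942 0.099 ] 418 230 [0.5005 0.2036 0.0959] 
415 232 [0.5012 0.1957 0.092 ] 418 232 [0.5002 0.2044 0.0898] 
415 234 [0.4967 0.1987 0.083 ] 418 234 [0.4991 0.2056 0.0832] 
415 236 [0.496  0.1996 0.0766] 418 236 [0.5005 0.2054 0.0782] 
415 238 [0.5024 0.1967 0.0752] 418 238 [0.5028 0.2047 0.0739] 
415 240 [0.5001 0.1986 0.0676] 418 240 [0.4992 0.2073 0.0654] 
415 242 [0.4987 0.1999 0.0606] 418 242 [0.5037 0.2054 0.0627] 
415 244 [0.5001 0.1997 0.0556] 418 244 [0.4976 0.2094 0.0522] 
415 246 [0.4378 0.2345 0.0038] 418 246 [0.4442 0.2398 0.0068] 
415 248 [0.4532 0.2267 0.0087] 418 248 [0.4508 0.2368 0.0053] 
415 250 [0.478  0.2137 0.0209] 418 250 [0.4631 0.2306 0.0081] 
415 252 [0.479  0.2137 0.0154] 418 252 [0.4715 0.2265 0.008 ] 
415 254 [0.479  0.2143 0.0091] 418 254 [0.4952 0.2139 0.0196] 
415 256 [0.5067 0.1997 0.0239] 418 256 [0.4983 0.2128 0.0158] 
415 258 [0.5038 0.2019
[... 303 characters left out ...]

292 [0.4776 0.2031 0.0521] [0.4781 0.209  0.0523]
294 [0.4775 0.2032 0.0546] [0.4778 0.209  0.055 ]
296 [0.4773 0.2032 0.057 ] [0.4781 0.2089 0.0564]
298 [0.4775 0.2032 0.0587] [0.4784 0.2089 0.0578]
300 [0.4773 0.2032 0.0611] [0.4781 0.2088 0.0602]
302 [0.4774 0.2032 0.0627] [0.4779 0.2088 0.0627]
304 [0.4774 0.2033 0.0646] [0.4778 0.2087 0.0647]
306 [0.4775 0.2033 0.066 ] [0.4778 0.2087 0.0665]
308 [0.4772 0.2033 0.0686] [0.4773 0.2086 0.0691]
310 [0.477  0.2034 0.0705] [0.4782 0.2086 0.0691]
312 [0.477  0.2034 0.0722] [0.4779 0.2085 0.0713]
314 [0.4774 0.2034 0.0732] [0.4779 0.2085 0.0731]
316 [0.477  0.2034 0.0755] [0.4784 0.2084 0.0736]
318 [0.4775 0.2034 0.076 ] [0.4781 0.2084 0.0758]
```

Both cameras put the real fingertips at z≈0.052 while the reported TCP is 0.012. The shut fingers hover about 40 mm above the strip, so the reported TCP doesn't match the tips. I'll open, go down in stages while watching force, and measure the tips again.

Emit:
{"method": "carry_out", "body": {
  "commands": [
    [0,0,0,0,0,0,0.4],
    [0,0,0,0,0,0,0.4],
    [0,0,10,0,0,0,0.4],
    [0,0,10,0,0,0,0.4],
    [0,0,7,0,0,0,0.4],
    [0,0,4,0,0,0,0.4],
    [0,0,0,0,0,0,0.4]
  ]
}}

```text
time: 4.7
eef_pos: [0.4889, 0.2046, -0.0192]
ee_rot: [[-0.996, 0.085, -0.0], [0.085, 0.996, -0.0], [0.0, -0.0, -1.0]]
ft_force: [-1.0, 0.7, 0.3]
opening: 0.0345
```

```bash
python3 - <<'E'
from h import *
st();d=snapshot("wrist");crop(d,220,160,440,330,3.5,"pics/w3.png")
for u in range(260,385,6): print(u,[ (v,ptd(d,u,v).round(4).tolist()) for v in (288,296,302)])
E
```

```text
t 4.7 p [ 0.4889  0.2046 -0.0192] xang 175.13 z [-5.e-04 -1.e-04 -1.e+00] F [-0.95  0.74  0.3 ] op 34.49 q [ 15.6  38.7 112.7   0.   28.6 -69.6]
260 [(288, [0.4808, 0.1758, 0.0031]), (296, [0.4851, 0.1751, 0.0025]), (302, [0.4753, 0.1812, 0.0318])]
266 [(288, [0.4811, 0.1786, 0.0028]), (296, [0.4754, 0.1827, 0.0258]), (302, [0.475, 0.1838, 0.0327])]
272 [(288, [0.4816, 0.1813, 0.0023]), (296, [0.4757, 0.1851, 0.0256]), (302, [0.4759, 0.1858, 0.0312])]
278 [(288, [0.4816, 0.1843, 0.0028]), (296, [0.4761, 0.1875, 0.0253]), (302, [0.4784, 0.1873, 0.0262])]
284 [(288, [0.4818, 0.1872, 0.003]), (296, [0.486, 0.1867, 0.0028]), (302, [0.4892, 0.1863, 0.0027])]
290 [(288, [0.4824, 0.1899, 0.0022]), (296, [0.4861, 0.1896, 0.0031]), (302, [0.4184, 0.2097, 0.1595])]
296 [(288, [0.4826, 0.1928, 0.0022]), (296, [0.4864, 0.1925, 0.0029]), (302, [0.4898, 0.1921, 0.0024])]
302 [(288, [0.4823, 0.1958, 0.0035]), (296, [0.4868, 0.1953, 0.0025]), (302, [0.4896, 0.1951, 0.0034])]
308 [(288, [0.4828, 0.1986, 0.0028]), (296, [0.4866, 0.1983, 0.0036]), (302, [0.4902, 0.1979, 0.0025])]
314 [(288, [0.4775, 0.
[... 513 characters left out ...]
2157, 0.0034]), (296, [0.4884, 0.2155, 0.0029]), (302, [0.492, 0.2153, 0.0019])]
350 [(288, [0.4844, 0.2186, 0.0032]), (296, [0.4884, 0.2184, 0.0033]), (302, [0.4184, 0.2097, 0.1595])]
356 [(288, [0.4849, 0.2215, 0.0024]), (296, [0.4889, 0.2213, 0.0028]), (302, [0.4921, 0.2211, 0.0027])]
362 [(288, [0.4849, 0.2243, 0.0029]), (296, [0.4789, 0.2221, 0.0255]), (302, [0.4801, 0.2216, 0.0287])]
368 [(288, [0.4851, 0.2272, 0.0031]), (296, [0.479, 0.2245, 0.0257]), (302, [0.4795, 0.2239, 0.0304])]
374 [(288, [0.4852, 0.23, 0.0035]), (296, [0.4795, 0.227, 0.0251]), (302, [0.4792, 0.2261, 0.0314])]
380 [(288, [0.4857, 0.2329, 0.0029]), (296, [0.4903, 0.2329, 0.0019]), (302, [0.4931, 0.2327, 0.0027])]
```

View pics/w3.png

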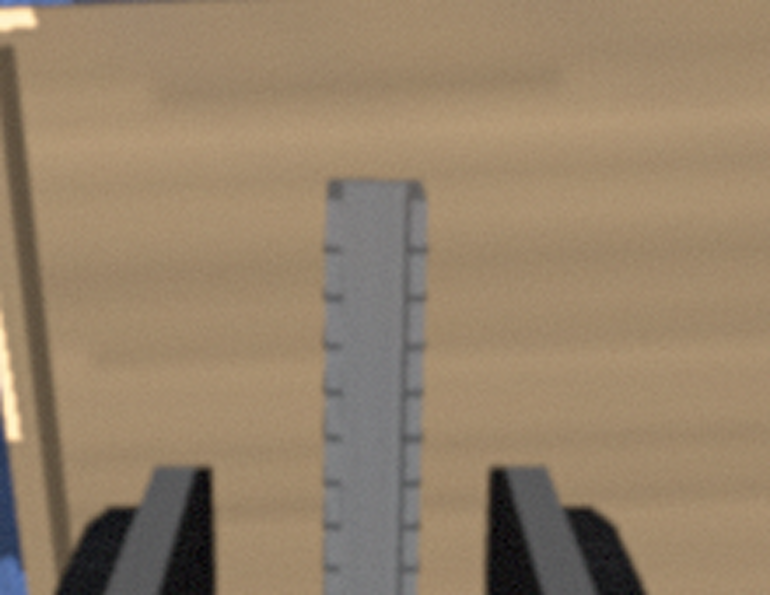

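Emit:
{"method": "carry_out", "body": {
  "commands": [
    [0,2.4,0,0,0,0,0.4],
    [0,0,5,0,0,0,0.4],
    [0,0,4,0,0,0,0.4],
    [0,0,2,0,0,0,0.3],
    [0,0,0,0,0,0,0.24],
    [0,0,0,0,0,0,0.2]
  ],
  "newtons": 20
}}

```text
time: 5.5
eef_pos: [0.4892, 0.207, -0.0299]
ee_rot: [[-0.996, 0.085, 0.0], [0.085, 0.996, 0.0], [-0.0, 0.0, -1.0]]
ft_force: [-1.0, -1.0, -0.2]
opening: 0.0171
```

Emit:
{"method": "carry_out", "body": {
  "commands": [
    [0,0,0,0,0,0,0.16],
    [0,0,0,0,0,0,0.12],
    [0,0,0,0,0,0,0.08],
    [0,0,0,0,0,0,0.04],
    [0,0,0,0,0,0,0],
    [0,0,0,0,0,0,0]
  ],
  "newtons": 20
}}

```text
time: 6.25
eef_pos: [0.4892, 0.207, -0.0298]
ee_rot: [[-0.996, 0.085, 0.0], [0.085, 0.996, 0.0], [-0.0, 0.0, -1.0]]
ft_force: [0.0, -0.0, 5.6]
opening: 0.0118
```

```bash
python3 - <<'E'
from h import *
st();d=snapshot("wrist");crop(d,220,160,440,330,3.5,"pics/w4.png");st()
E
```

```text
t 6.25 p [ 0.4892  0.207  -0.0298] xang 175.13 z [ 2.e-04  1.e-04 -1.e+00] F [ 0.05 -0.04  5.64] op 11.83 q [ 15.8  39.8 112.7   0.   27.4 -69.3]
t 6.3 p [ 0.4893  0.2071 -0.0297] xang 175.13 z [ 3.e-04  2.e-04 -1.e+00] F [-0.51 -0.95  4.66] op 11.55 q [ 15.8  39.8 112.7   0.   27.4 -69.3]
```

View pics/w4.png

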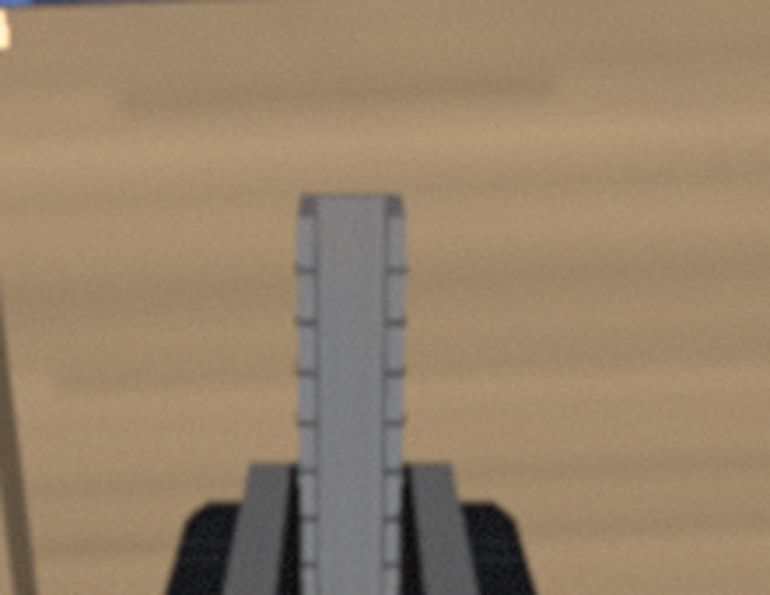

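Opening reads 11.8 mm, so this is the 12 mm strip. I'll lift it and carry it over the gun.

Emit:
{"method": "carry_out", "body": {
  "commands": [
    [0,0,0,0,0,0,0],
    [0,0,-5,0,0,0,0],
    [0,0,-15,0,0,0,0],
    [0,0,-35,0,0,0,0],
    [0,0,-50,0,0,0,0],
    [0,0,-50,0,0,0,0],
    [0,0,-40,0,0,0,0],
    [0,0,-15,0,0,0,0]
  ],
  "newtons": 35
}}

```text
time: 7.3
eef_pos: [0.4896, 0.2072, 0.1831]
ee_rot: [[-0.996, 0.085, 0.004], [0.085, 0.996, 0.001], [-0.004, 0.001, -1.0]]
ft_force: [-0.9, 0.2, -0.5]
opening: 0.0107
```

```bash
python3 - <<'E'
from h import *
st();d=snapshot("wrist");cv2.imwrite("pics/w5.png",d["img"][:,:,::-1])
plan([.570,-.210,.185],80.9,14)
E
```

```text
t 7.3 p [0.4896 0.2072 0.1831] xang 175.14 z [ 0.0039  0.0012 -1.    ] F [-0.91  0.19 -0.53] op 10.65 q [ 15.8  21.2 103.3   0.   55.3 -69.3]
[-8.2, -29.2, -0.1] [0.0003, 0.0001, 0.1175]
[-11.6, -28.0, -0.1] [0.0003, 0.0001, 0.1175]
[-14.8, -26.5, -0.1] [0.0003, 0.0001, 0.1175]
[-17.8, -24.6, -0.1] [0.0003, 0.0001, 0.1175]
[-20.6, -22.3, -0.1] [0.0003, 0.0001, 0.1175]
[-23.0, -19.8, -0.1] [0.0003, 0.0001, 0.1175]
[-25.2, -16.9, -0.1] [0.0003, 0.0001, 0.1175]
[-27.0, -13.8, -0.1] [0.0003, 0.0001, 0.1175]
[-28.4, -10.6, -0.1] [0.0003, 0.0001, 0.1175]
[-29.5, -7.2, -0.1] [0.0003, 0.0001, 0.1175]
[-30.1, -3.7, -0.1] [0.0003, 0.0001, 0.1175]
[-30.3, -0.1, -0.1] [0.0003, 0.0001, 0.1175]
[-30.2, 3.4, -0.1] [0.0003, 0.0001, 0.1175]
[-29.5, 7.0, -0.1] [0.0003, 0.0001, 0.1175]
```

View pics/w5.png

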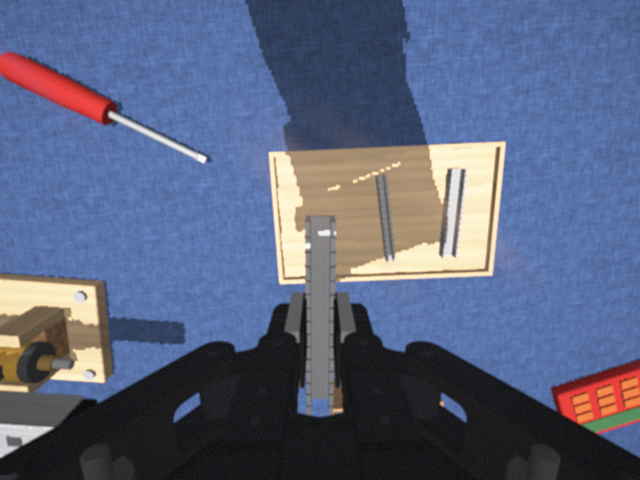

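Emit:
{"method": "carry_out", "body": {
  "commands": [
    [-8.2,-29.2,0,0,0,0.1175,0],
    [-11.6,-28.0,0,0,0,0.1175,0],
    [-14.8,-26.5,0,0,0,0.1175,0],
    [-17.8,-24.6,0,0,0,0.1175,0],
    [-20.6,-22.3,0,0,0,0.1175,0],
    [-23.0,-19.8,0,0,0,0.1175,0],
    [-25.2,-16.9,0,0,0,0.1175,0],
    [-27.0,-13.8,0,0,0,0.1175,0]
  ]
}}

```text
time: 8.35
eef_pos: [0.5344, -0.0323, 0.1788]
ee_rot: [[-0.516, 0.857, -0.002], [0.857, 0.516, 0.001], [0.002, -0.002, -1.0]]
ft_force: [0.5, -0.1, 0.1]
opening: 0.0106
```

Emit:
{"method": "carry_out", "body": {
  "commands": [
    [-28.4,-10.6,0,0,0,0.1175,0],
    [-29.5,-7.2,0,0,0,0.1175,0],
    [-30.1,-3.7,0,0,0,0.1175,0],
    [-30.3,-0.1,0,0,0,0.1175,0],
    [-30.2,3.4,0,0,0,0.1175,0],
    [-29.5,7.0,0,0,0,0.1175,0],
    [0,0,0,0,0,0,0],
    [0,0,0,0,0,0,0]
  ]
}}

```text
time: 9.35
eef_pos: [0.5686, -0.2095, 0.1791]
ee_rot: [[0.157, 0.988, -0.002], [0.988, -0.157, 0.001], [0.001, -0.002, -1.0]]
ft_force: [0.9, 0.1, -0.2]
opening: 0.0108
```

```bash
python3 - <<'E'
from h import *
st();d=snapshot("wrist");cv2.imwrite("pics/w6.png",d["img"][:,:,::-1]);crop(d,230,40,410,310,2.2,"pics/w6c.png");st()
t=snapshot("top");crop(t,270,170,430,260,5,"pics/t6.png")
E
```

```text
t 9.35 p [ 0.5686 -0.2095  0.1791] xang 80.96 z [-0.0017  0.0011 -1.    ] F [ 0.9   0.1  -0.21] op 10.77 q [-26.5  27.5  93.    0.   59.6 -17.4]
t 9.4 p [ 0.5688 -0.2092  0.1794] xang 80.98 z [-1.1e-03  8.0e-04 -1.0e+00] F [-0.51  0.12 -0.54] op 10.95 q [-26.4  27.4  93.    0.   59.6 -17.4]
```

View pics/w6.png

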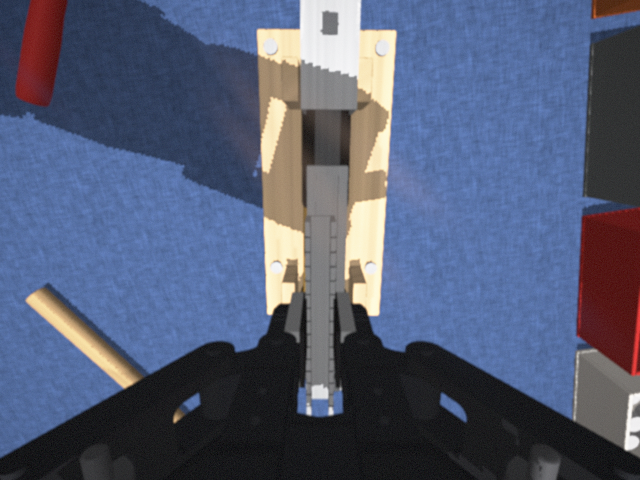

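View pics/w6c.png

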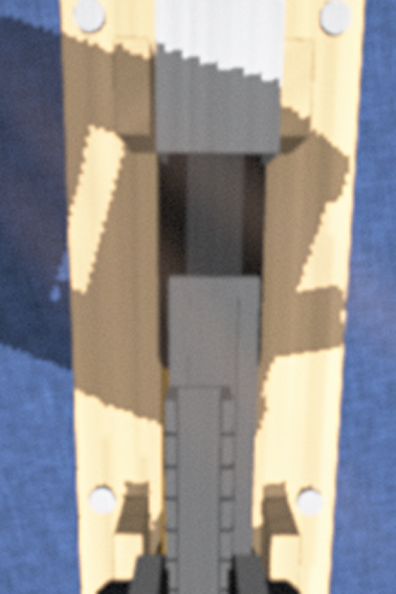

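```bash
python3 - <<'E'
from h import *
d=snapshot("wrist")
c=d["img"][150:300,285:365].astype(float);c=np.clip((c-40)*2.2,0,255).astype(np.uint8)
cv2.imwrite("pics/w7.png",cv2.resize(c[:,:,::-1],(640-320+0,600) if 0 else (320,600),interpolation=cv2.INTER_CUBIC))
R=state()["ee_rot"];P=state()["eef_pos"]
g=d["img"].mean(2)
for v in (172,180,190,200,206,212): print(v,g[v,300:356].astype(int).tolist())
for v in (172,185,200,210): print(v,[(u,(R.T@(ptd(d,u,v)-P)*1000).round(1).tolist()) for u in range(302,352,5)])
for v in (220,250,280): print(v,[(u,(R.T@(ptd(d,u,v)-P)*1000).round(1).tolist()) for u in (306,308,310,312,320,328,330,332,334)])
E
```

```text
172 [126, 99, 66, 55, 61, 77, 105, 125, 134, 132, 134, 131, 134, 130, 133, 132, 132, 134, 130, 130, 131, 131, 131, 130, 130, 125, 126, 124, 126, 127, 130, 124, 127, 126, 127, 129, 126, 128, 129, 129, 130, 129, 128, 126, 129, 130, 122, 102, 91, 116, 130, 135, 139, 136, 137, 140]
180 [129, 97, 67, 54, 51, 74, 105, 125, 134, 132, 135, 133, 134, 132, 129, 126, 134, 136, 133, 134, 133, 131, 129, 134, 133, 129, 131, 131, 132, 132, 129, 128, 125, 122, 125, 127, 119, 119, 121, 125, 129, 129, 128, 129, 126, 128, 117, 90, 90, 119, 130, 135, 136, 140, 142, 142]
190 [131, 100, 69, 53, 49, 68, 101, 125, 130, 135, 133, 135, 128, 135, 127, 127, 127, 134, 130, 132, 133, 132, 133, 136, 132, 132, 132, 131, 133, 130, 132, 130, 130, 128, 127, 131, 122, 120, 126, 130, 127, 131, 131, 132, 129, 129, 117, 88, 102, 124, 133, 138, 137, 140, 141, 142]
200 [129, 104, 71, 53, 51, 66, 101, 125, 132, 133, 132, 132, 132, 130, 129, 131, 132, 134, 134, 133, 132, 130, 134, 134, 133, 133, 132, 135, 133, 134, 135, 133, 130, 127, 130, 132, 126, 126, 128, 130, 135, 132, 131, 132, 132, 126, 105, 94, 117, 134, 137, 138, 139
[... 1737 characters left out ...]
), (310, [40.5, -4.2, -36.9]), (312, [40.3, -3.4, -35.9]), (320, [40.2, -0.1, -35.2]), (328, [40.1, 3.2, -35.0]), (330, [41.7, 3.8, -42.8]), (332, [42.2, 4.5, -45.0]), (334, [41.9, 5.3, -43.7])]
250 [(306, [30.7, -5.6, -47.0]), (308, [30.3, -4.9, -45.8]), (310, [28.1, -4.3, -38.3]), (312, [27.0, -3.6, -34.6]), (320, [26.7, -0.1, -33.5]), (328, [27.2, 3.3, -35.1]), (330, [30.1, 3.8, -45.0]), (332, [30.6, 4.5, -46.6]), (334, [30.6, 5.3, -46.6])]
280 [(306, [18.1, -5.7, -46.8]), (308, [18.3, -4.9, -47.4]), (310, [16.4, -4.3, -42.4]), (312, [13.1, -3.6, -34.0]), (320, [13.1, -0.1, -33.9]), (328, [12.9, 3.4, -33.4]), (330, [18.1, 3.9, -46.8]), (332, [18.0, 4.7, -46.6]), (334, [18.0, 5.5, -46.5])]
```

View pics/w7.png

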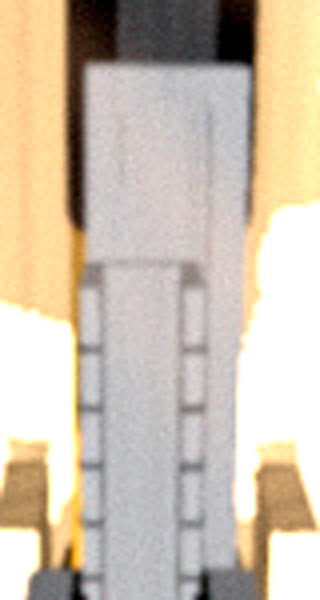

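View pics/t6.png

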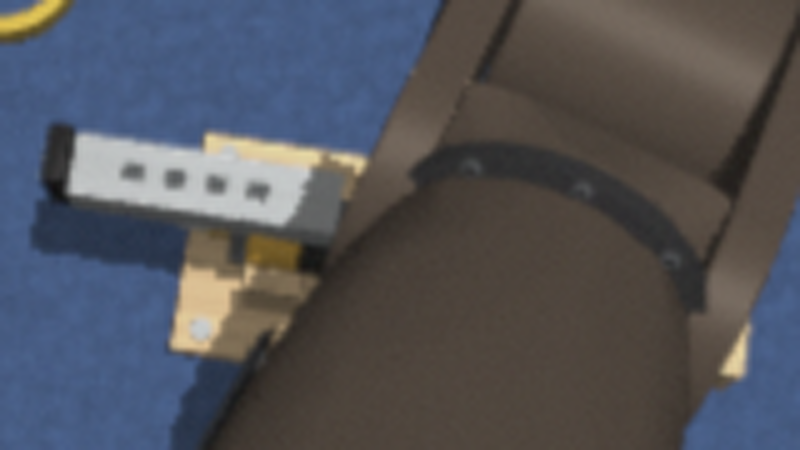

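```bash
cat > fit.py <<'E'
from h import *
def edges(g,d,rows,lo,hi,z,R,P,sign=None,zt=None):
    out=[]
    for v in rows:
        r=cv2.GaussianBlur(g[v:v+1].astype(np.float32),(5,1),1)[0]
        gr=np.gradient(r);seg=gr[lo:hi]*(sign or 1)
        i=np.argmax(seg if sign else abs(seg))+lo
        a,b,c=abs(gr[i-1]),abs(gr[i]),abs(gr[i+1]);den=a-2*b+c
        u=i+(0.5*(a-c)/den if abs(den)>1e-6 else 0)
        out.append(R.T@(pt(d,u,v,z)-P)*1000)
    o=np.array(out);
    k=np.ones(len(o),bool)
    for _ in range(5):
        f=np.polyfit(o[k,0],o[k,1],1);e=o[:,1]-np.polyval(f,o[:,0]);k=abs(e)<max(.3,2*np.std(e[k]))
    return f,k.sum(),np.std(e[k]),o[k,0].min(),o[k,0].max()
if __name__=="__main__":
    d=snapshot("wrist");s=state();R=s["ee_rot"];P=s["eef_pos"];st()
    g=d["img"].mean(2);b=d["img"][:,:,2].astype(float)
    def show(n,*a,**k):
        f,m,e,x0,x1=edges(g,d,*a,R=R,P=P,**k);print(n,"slope deg",np.degrees(np.arctan(f[0])).round(2),"y@47",np.polyval(f,47).round(2),"y@0",np.polyval(f,0).round(2),m,e.round(2),x0.round(0),x1.round(0))
    show("barL",range(169,203),303,310,.1445)
    show("barR",range(169,203),343,348,.1445,sign=-1)
    show("slideL",range(3,60),296,306,.155)
    show("slideR",range(3,75),353,364,.155)
    zt=P[2]+.0468
    show("stripL",range(222,288),300,309,zt)
    show("stripR",range(222,288),333,340,zt)
E
python3 fit.py
```

```text
t 9.55 p [ 0.5691 -0.2093  0.18  ] xang 80.97 z [-2.e-04  2.e-04 -1.e+00] F [ 0.16  0.06 -0.27] op 10.97 q [-26.4  27.4  93.    0.   59.6 -17.4]
barL slope deg 0.55 y@47 -8.98 y@0 -9.43 34 0.02 37.0 57.0
barR slope deg 0.98 y@47 15.19 y@0 14.38 34 0.07 37.0 57.0
slideL slope deg 0.53 y@47 -11.64 y@0 -12.07 57 0.07 113.0 139.0
slideR slope deg 0.39 y@47 19.08 y@0 18.76 72 0.06 106.0 139.0
stripL slope deg 0.31 y@47 -6.98 y@0 -7.23 49 0.12 15.0 42.0
stripR slope deg 0.3 y@47 5.81 y@0 5.57 66 0.4 15.0 42.0
```

Emit:
{"method": "carry_out", "body": {
  "commands": [
    [0,1.8,5,0,0,0.0035,0],
    [0,1.8,15,0,0,0,0],
    [0,0,20,0,0,0,0],
    [0,0,14,0,0,0,0],
    [0,0,6,0,0,0,0],
    [0,0,0,0,0,0,0],
    [0,0,0,0,0,0,0]
  ]
}}

```text
time: 10.42
eef_pos: [0.573, -0.2109, 0.1206]
ee_rot: [[0.162, 0.987, 0.001], [0.987, -0.162, -0.0], [-0.0, 0.001, -1.0]]
ft_force: [-0.1, -0.3, -0.3]
opening: 0.0109
```

```bash
python3 - <<'E'
from h import *
st()
d=snapshot("wrist");cv2.imwrite("pics/w8.png",d["img"][:,:,::-1])
c=d["img"][140:290,270:370].astype(float);c=np.clip((c-40)*2.2,0,255).astype(np.uint8)
cv2.imwrite("pics/w8c.png",cv2.resize(c[:,:,::-1],(500,600) if 0 else (500,750),interpolation=cv2.INTER_CUBIC)[:600])
R=state()["ee_rot"];P=state()["eef_pos"]
for v in (180,190,200,210,250): print(v,[(u,(R.T@(ptd(d,u,v)-P)*1000).round(1).tolist()) for u in range(296,350,4)])
E
```

```text
t 10.43 p [ 0.573  -0.2109  0.1206] xang 80.68 z [ 9.e-04 -3.e-04 -1.e+00] F [-0.06 -0.27 -0.25] op 10.9 q [-26.4  31.5  95.9   0.   52.5 -17.1]
180 [(296, [55.6, -10.4, -25.1]), (300, [55.5, -8.7, -24.4]), (304, [55.4, -7.0, -23.4]), (308, [55.5, -5.3, -24.6]), (312, [55.4, -3.5, -23.5]), (316, [55.6, -1.8, -25.1]), (320, [55.5, -0.1, -24.0]), (324, [55.5, 1.7, -24.5]), (328, [55.5, 3.4, -24.3]), (332, [55.5, 5.1, -24.2]), (336, [55.5, 6.9, -23.9]), (340, [55.5, 8.6, -24.0]), (344, [55.5, 10.3, -24.7]), (348, [48.4, 18.1, 53.4])]
190 [(296, [51.2, -10.5, -24.5]), (300, [51.1, -8.8, -23.8]), (304, [50.5, -7.3, -18.3]), (308, [50.4, -5.5, -17.8]), (312, [50.5, -3.7, -18.5]), (316, [50.5, -1.9, -18.9]), (320, [50.6, -0.1, -19.2]), (324, [50.4, 1.7, -17.7]), (328, [50.5, 3.5, -18.6]), (332, [50.5, 5.4, -18.1]), (336, [51.3, 6.9, -24.8]), (340, [51.2, 8.6, -24.4]), (344, [51.2, 10.4, -24.7]), (348, [35.8, 22.3, 104.6])]
200 [(296, [46.8, -10.6, -24.0]), (300, [46.7, -8.9, -23.3]), (304, [45.9, -7.4, -18.3]), (308, [45.8, -5.6, -17.6]), (312, [45.8, -3.7, -17.3]), (316, [46.0, -1.9, -18.5
[... 311 characters left out ...]
]), (308, [41.2, -5.6, -17.7]), (312, [41.3, -3.7, -18.1]), (316, [41.3, -1.9, -18.2]), (320, [41.3, -0.1, -18.0]), (324, [41.5, 1.8, -19.2]), (328, [41.2, 3.6, -17.2]), (332, [41.4, 5.4, -18.5]), (336, [42.5, 7.0, -24.9]), (340, [42.3, 8.8, -23.8]), (344, [42.3, 10.6, -23.8]), (348, [19.9, 22.6, 103.1])]
250 [(296, [24.0, -11.0, -24.7]), (300, [23.9, -9.2, -24.2]), (304, [30.4, -6.3, -46.2]), (308, [30.2, -4.8, -45.4]), (312, [26.8, -3.5, -33.9]), (316, [26.8, -1.8, -34.0]), (320, [26.7, -0.1, -33.6]), (324, [26.8, 1.7, -33.9]), (328, [26.9, 3.4, -34.3]), (332, [30.4, 4.7, -46.1]), (336, [24.0, 7.3, -24.5]), (340, [23.8, 9.1, -24.0]), (344, [23.8, 10.9, -23.9]), (348, [-13.8, 23.4, 103.3])]
```

View pics/w8c.png

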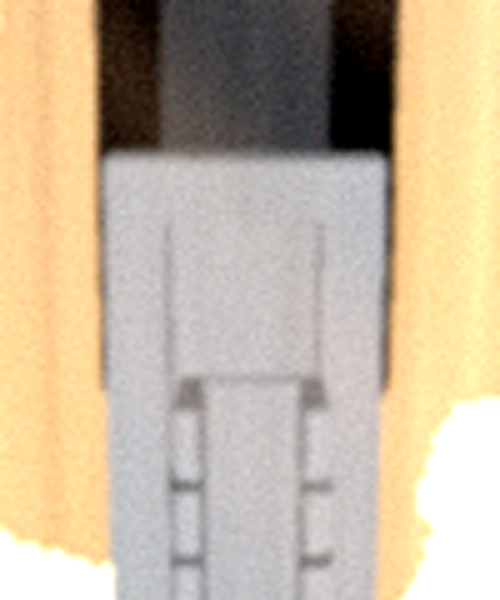

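View pics/w8.png

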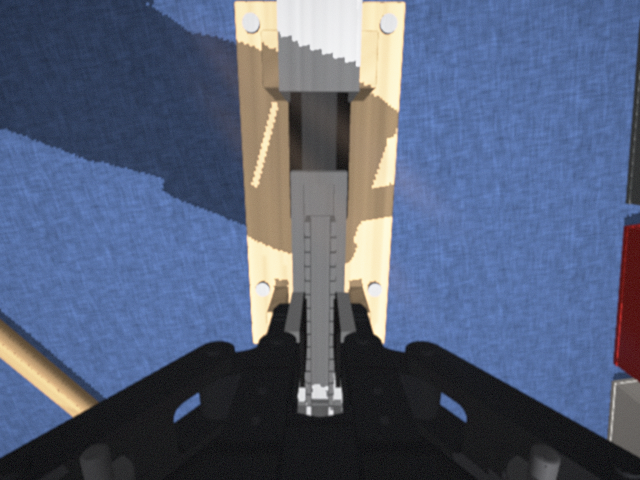

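```bash
python3 - <<'E'
from fit import *
d=snapshot("wrist");s=state();R=s["ee_rot"];P=s["eef_pos"];st()
g=d["img"].mean(2)
def show(n,*a,**k):
    f,m,e,x0,x1=edges(g,d,*a,R=R,P=P,**k);print(n,"slope deg",np.degrees(np.arctan(f[0])).round(2),"y@45",np.polyval(f,45).round(2),"y@-30",np.polyval(f,-30).round(2),m,e.round(2),x0.round(0),x1.round(0))
zb=P[2]+.0243
show("barL",range(174,212),288,294,zb,sign=1)
show("barR",range(174,212),343,349,zb,sign=-1)
show("barLlow",range(212,285),289,298,zb)
show("barRlow",range(212,285),340,348,zb)
show("grL",range(184,212),301,306,zb,sign=-1)
show("grR",range(184,212),331,336,zb)
zt=P[2]+.0465
show("stripL",range(222,288),300,309,zt)
show("stripR",range(222,288),331,340,zt)
show("slideL",range(3,80),270,290,.155)
show("slideR",range(3,80),350,368,.155)
E
```

```text
t 10.53 p [ 0.573  -0.2108  0.1207] xang 80.68 z [ 1.e-03 -4.e-04 -1.e+00] F [-0.4  -0.43 -1.48] op 10.92 q [-26.4  31.5  95.9   0.   52.5 -17.1]
barL slope deg 0.06 y@45 -12.47 y@-30 -12.55 38 0.05 42.0 58.0
barR slope deg 0.62 y@45 11.07 y@-30 10.27 38 0.05 42.0 58.0
barLlow slope deg -0.44 y@45 -13.19 y@-30 -12.62 59 0.15 7.0 38.0
barRlow slope deg 0.71 y@45 11.69 y@-30 10.76 60 0.12 7.0 38.0
grL slope deg -0.1 y@45 -8.05 y@-30 -7.92 27 0.09 42.0 54.0
grR slope deg 1.09 y@45 6.33 y@-30 4.91 28 0.1 42.0 54.0
stripL slope deg 0.89 y@45 -5.22 y@-30 -6.38 65 0.97 15.0 42.0
stripR slope deg 0.16 y@45 4.37 y@-30 4.16 53 0.06 15.0 42.0
slideL slope deg 0.07 y@45 -15.79 y@-30 -15.88 53 0.14 94.0 118.0
slideR slope deg 1.17 y@45 13.57 y@-30 12.04 69 0.08 94.0 118.0
```

Emit:
{"method": "carry_out", "body": {
  "commands": [
    [0,-0.6,0,0,0,0.003,0],
    [0,0,4,0,0,0,0],
    [0,0,2.5,0,0,0,0],
    [0,0,0,0,0,0,0]
  ]
}}

```text
time: 11.02
eef_pos: [0.572, -0.2105, 0.1132]
ee_rot: [[0.165, 0.986, -0.0], [0.986, -0.165, 0.0], [0.0, -0.001, -1.0]]
ft_force: [0.3, -0.1, 0.3]
opening: 0.0111
```

```bash
python3 - <<'E'
from h import *
st()
d=snapshot("wrist")
c=d["img"][170:290,270:370].astype(float);c=np.clip((c-40)*2.2,0,255).astype(np.uint8)
cv2.imwrite("pics/w9c.png",cv2.resize(c[:,:,::-1],(500,600),interpolation=cv2.INTER_CUBIC))
E
```

```text
t 11.03 p [ 0.572  -0.2105  0.1132] xang 80.51 z [-5.e-04  4.e-04 -1.e+00] F [ 0.31 -0.09  0.26] op 11.12 q [-26.4  32.   96.4   0.   51.7 -16.9]
```

View pics/w9c.png

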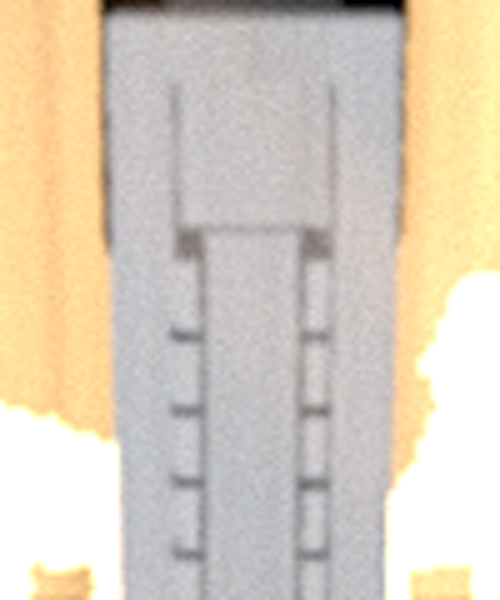

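Emit:
{"method": "carry_out", "body": {
  "commands": [
    [0,0.25,0,0,0,0,0],
    [0,0,1,0,0,0,0],
    [0,0,1,0,0,0,0],
    [0,0,0,0,0,0,0]
  ]
}}

```text
time: 11.58
eef_pos: [0.5723, -0.2107, 0.1115]
ee_rot: [[0.165, 0.986, -0.0], [0.986, -0.165, 0.0], [0.0, -0.0, -1.0]]
ft_force: [0.4, -0.1, -0.2]
opening: 0.0108
```

Emit:
{"method": "carry_out", "body": {
  "commands": [
    [0,0,1,0,0,0,0],
    [0,0,1,0,0,0,0],
    [0,0,0,0,0,0,0]
  ]
}}

```text
time: 11.95
eef_pos: [0.5723, -0.2106, 0.1095]
ee_rot: [[0.165, 0.986, -0.0], [0.986, -0.165, 0.0], [0.0, -0.0, -1.0]]
ft_force: [0.2, -0.2, -1.0]
opening: 0.0107
```

Emit:
{"method": "carry_out", "body": {
  "commands": [
    [0,0,1,0,0,0,0],
    [0,0,1,0,0,0,0],
    [0,0,0,0,0,0,0]
  ]
}}

```text
time: 12.32
eef_pos: [0.5725, -0.2107, 0.1092]
ee_rot: [[0.165, 0.986, 0.001], [0.986, -0.165, -0.001], [-0.0, 0.001, -1.0]]
ft_force: [-4.9, 2.5, 15.9]
opening: 0.0109
```

Emit:
{"method": "carry_out", "body": {
  "commands": [
    [0,0,-1.7,0,0,0,0],
    [0,0,0,0,0,0,0]
  ]
}}

```text
time: 12.58
eef_pos: [0.5724, -0.2107, 0.1093]
ee_rot: [[0.165, 0.986, 0.0], [0.986, -0.165, -0.0], [0.0, 0.0, -1.0]]
ft_force: [0.6, 0.3, 3.0]
opening: 0.0109
```

```bash
python3 - <<'E'
from h import *
st()
d=snapshot("wrist")
c=d["img"][170:290,270:370].astype(float);c=np.clip((c-40)*2.2,0,255).astype(np.uint8)
cv2.imwrite("pics/w10c.png",cv2.resize(c[:,:,::-1],(500,600),interpolation=cv2.INTER_CUBIC))
R=state()["ee_rot"];P=state()["eef_pos"]
D=d["depth"].copy()
for v in (200,205,230,240,250,260,280): print(v,[(u,round((R.T@(ptd(d,u,v)-P)*1000)[2],1)) for u in range(292,352,3)])
s=snapshot("scene");crop(s,200,190,360,300,5,"pics/s10.png")
E
```

```text
t 12.57 p [ 0.5724 -0.2107  0.1093] xang 80.5 z [ 2.e-04 -0.e+00 -1.e+00] F [0.61 0.31 3.04] op 10.91 q [-26.4  32.3  96.6   0.   51.2 -16.9]
200 [(292, np.float64(-36.3)), (295, np.float64(-35.6)), (298, np.float64(-35.5)), (301, np.float64(-35.7)), (304, np.float64(-29.5)), (307, np.float64(-29.9)), (310, np.float64(-30.3)), (313, np.float64(-28.8)), (316, np.float64(-29.0)), (319, np.float64(-30.1)), (322, np.float64(-29.4)), (325, np.float64(-28.5)), (328, np.float64(-29.4)), (331, np.float64(-30.7)), (334, np.float64(-31.0)), (337, np.float64(-36.0)), (340, np.float64(-36.6)), (343, np.float64(-35.8)), (346, np.float64(-36.2)), (349, np.float64(-35.0))]
205 [(292, np.float64(-37.4)), (295, np.float64(-35.9)), (298, np.float64(-34.7)), (301, np.float64(-35.7)), (304, np.float64(-29.4)), (307, np.float64(-29.1)), (310, np.float64(-29.9)), (313, np.float64(-28.9)), (316, np.float64(-30.6)), (319, np.float64(-29.1)), (322, np.float64(-29.5)), (325, np.float64(-30.3)), (328, np.float64(-30.4)), (331, np.float64(-30.1)), (334, np.float64(-30.5)), (337, np.float64(-34.7)), (340, np.flo
[... 2014 characters left out ...]
p.float64(-46.2)), (334, np.float64(-45.8)), (337, np.float64(-35.8)), (340, np.float64(-36.2)), (343, np.float64(-35.4)), (346, np.float64(-34.9)), (349, np.float64(91.6))]
280 [(292, np.float64(-34.3)), (295, np.float64(-36.1)), (298, np.float64(-178.7)), (301, np.float64(-35.4)), (304, np.float64(-33.1)), (307, np.float64(-46.8)), (310, np.float64(-41.7)), (313, np.float64(-34.4)), (316, np.float64(-34.2)), (319, np.float64(-34.9)), (322, np.float64(-34.5)), (325, np.float64(-34.8)), (328, np.float64(-178.7)), (331, np.float64(-178.7)), (334, np.float64(-47.3)), (337, np.float64(-35.8)), (340, np.float64(-34.4)), (343, np.float64(-36.1)), (346, np.float64(-35.4)), (349, np.float64(92.9))]
```

View pics/w10c.png

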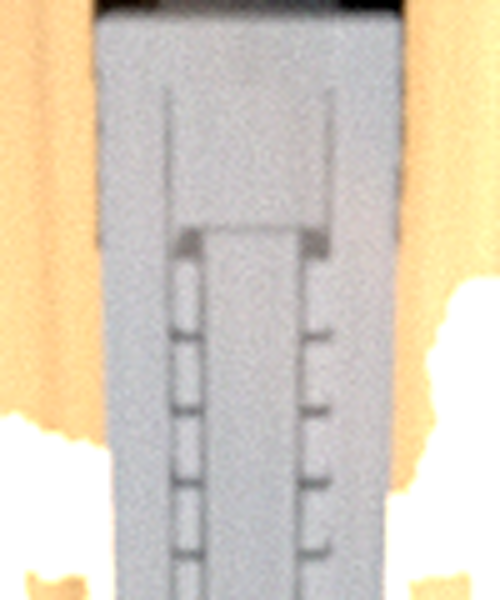

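View pics/s10.png

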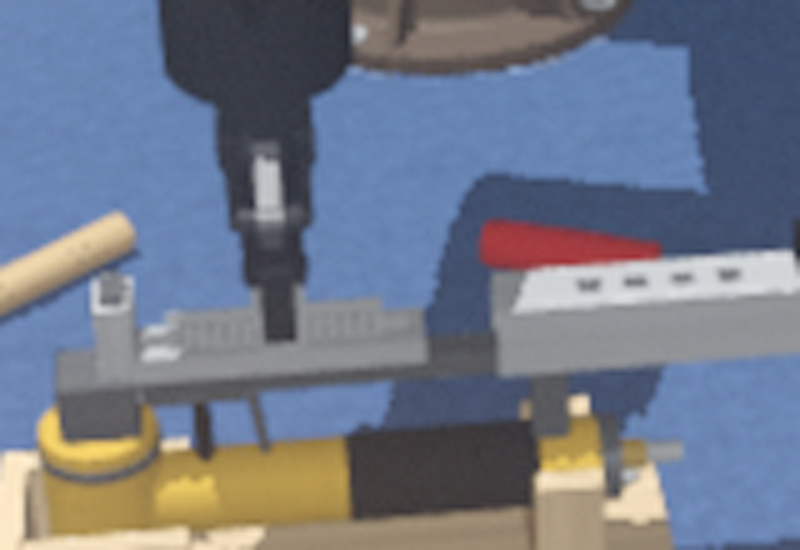

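```bash
python3 - <<'E'
from h import *
d=snapshot("scene");s=state();R=s["ee_rot"];P=s["eef_pos"];V=d["view"]
def pr(t):
    c=V[:3,:3]@(P+R@(np.array(t)/1000))+V[:3,3];p=d["mtx"]@c;return (p[:2]/p[2])
k=8;u0,v0=215,235
im=cv2.resize(d["img"][v0:v0+60,u0:u0+100,::-1],None,fx=k,fy=k,interpolation=cv2.INTER_CUBIC)
cv2.imwrite("pics/s11.png",im)
def line(a,b,col):
    q=[tuple(int(x) for x in ((pr(t)-[u0,v0]+.5)*k)) for t in(a,b)];cv2.line(im,q[0],q[1],col,1)
for y in(-6,6):
    line((-45,y,-47.9),(45,y,-47.9),(0,0,255))
for y in(-12.5,12.5): line((-55,y,-36.7),(59,y,-36.7),(0,255,0))
for x in (-11,11): line((x,15,-42),(x,15,-60),(255,0,255))
cv2.imwrite("pics/s12.png",im)
for v in range(258,282,2): print(v,[(u,(R.T@(ptd(d,u,v)-P)*1000).round(0).tolist()) for u in (228,234,240,252,255,258,268,274)])
E
```

```text
258 [(228, [-57.0, -7.0, -37.0]), (234, [-44.0, 7.0, -45.0]), (240, [-32.0, 3.0, -41.0]), (252, [-7.0, 10.0, -44.0]), (255, [-1.0, 17.0, -48.0]), (258, [5.0, 19.0, -48.0]), (268, [26.0, 5.0, -37.0]), (274, [38.0, 12.0, -40.0])]
260 [(228, [-57.0, 0.0, -37.0]), (234, [-44.0, 9.0, -42.0]), (240, [-32.0, 7.0, -39.0]), (252, [-7.0, 10.0, -38.0]), (255, [-1.0, 13.0, -40.0]), (258, [5.0, 12.0, -39.0]), (268, [26.0, 13.0, -37.0]), (274, [38.0, 13.0, -36.0])]
262 [(228, [-57.0, 13.0, -40.0]), (234, [-44.0, 10.0, -37.0]), (240, [-32.0, 10.0, -36.0]), (252, [-8.0, 12.0, -35.0]), (255, [-1.0, 12.0, -34.0]), (258, [5.0, 11.0, -33.0]), (268, [25.0, 14.0, -33.0]), (274, [38.0, 12.0, -30.0])]
264 [(228, [-57.0, 16.0, -37.0]), (234, [-45.0, 15.0, -35.0]), (240, [-33.0, 11.0, -32.0]), (252, [-8.0, 11.0, -29.0]), (255, [-2.0, 12.0, -29.0]), (258, [4.0, 8.0, -26.0]), (268, [25.0, 8.0, -24.0]), (274, [38.0, 8.0, -23.0])]
266 [(228, [-58.0, 11.0, -29.0]), (234, [-45.0, 12.0, -29.0]), (240, [-33.0, 7.0, -24.0]), (252, [-8.0, 6.0, -21.0]), (255, [-2.0, 5.0, -19.0]), (258, [4.0, 8.0, -21.0]), (268, [25.0, 8
[... 967 characters left out ...]
, -132.0, 105.0])]
276 [(228, [-60.0, 12.0, -4.0]), (234, [-57.0, -140.0, 107.0]), (240, [-35.0, 3.0, 5.0]), (252, [-10.0, 4.0, 7.0]), (255, [-6.0, -133.0, 108.0]), (258, [1.0, -133.0, 108.0]), (268, [26.0, -129.0, 108.0]), (274, [40.0, -126.0, 107.0])]
278 [(228, [-60.0, 16.0, -2.0]), (234, [-57.0, -130.0, 106.0]), (240, [-36.0, 3.0, 10.0]), (252, [-11.0, 2.0, 14.0]), (255, [-6.0, -128.0, 110.0]), (258, [2.0, -11.0, 25.0]), (268, [24.0, -3.0, 21.0]), (274, [36.0, 2.0, 19.0])]
280 [(228, [-60.0, 18.0, 2.0]), (234, [-50.0, -7.0, 22.0]), (240, [-36.0, 3.0, 16.0]), (252, [-11.0, -0.0, 21.0]), (255, [-5.0, -1.0, 22.0]), (258, [2.0, 0.0, 22.0]), (268, [23.0, 1.0, 23.0]), (274, [36.0, 7.0, 20.0])]
```

View pics/s11.png

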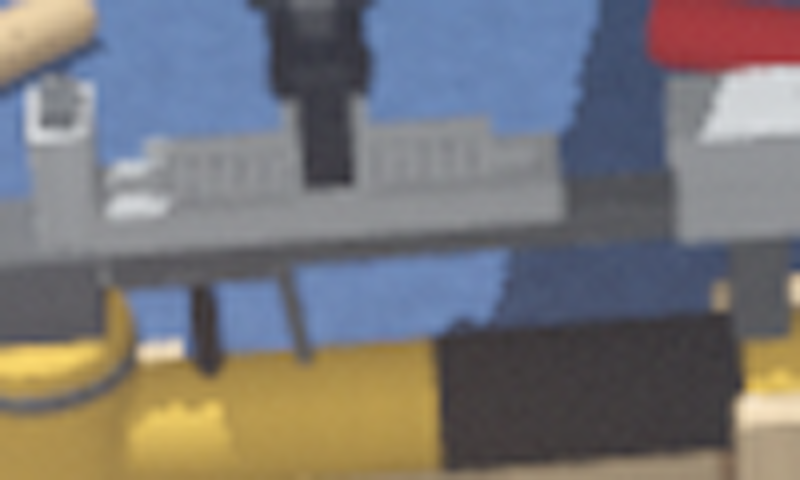

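View pics/s12.png

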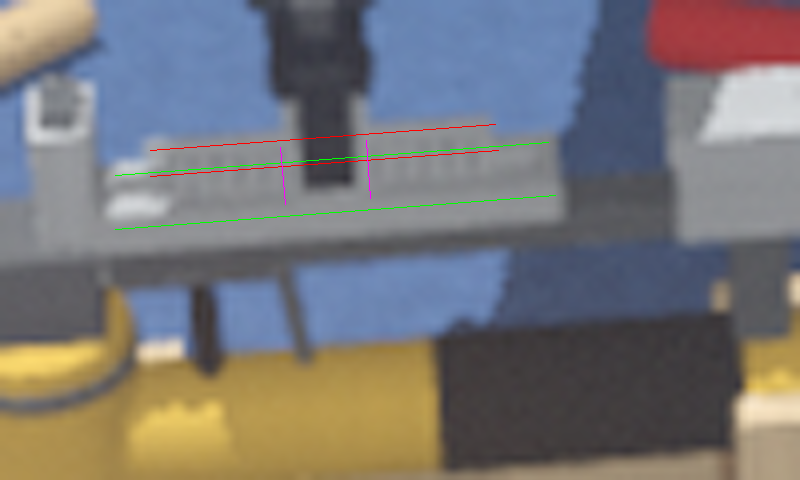

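```bash
python3 - <<'E'
from h import *
d=snapshot("wrist");s=state();R=s["ee_rot"];P=s["eef_pos"]
cv2.imwrite("pics/w13.png",cv2.resize(np.clip(d["img"][200:430,280:360,::-1].astype(float)*1.3,0,255).astype(np.uint8),None,fx=2.6*1,fy=2.6,interpolation=cv2.INTER_CUBIC))
cv2.imwrite("pics/w14.png",cv2.resize(np.clip(d["img"][360:430,280:360,::-1].astype(float)*1.3,0,255).astype(np.uint8),None,fx=8,fy=8,interpolation=cv2.INTER_CUBIC))
for v in range(185,425,8):
    q=np.array([R.T@(ptd(d,u,v)-P)*1000 for u in range(314,326)]);l=np.array([R.T@(ptd(d,u,v)-P)*1000 for u in (305,306,307)]);r=np.array([R.T@(ptd(d,u,v)-P)*1000 for u in (332,333,334)])
    print(v,"mid",np.median(q,0).round(1),"L",np.median(l,0).round(1),"R",np.median(r,0).round(1))
E
```

```text
185 mid [ 54.5  -0.3 -35.6] L [ 54.5  -5.7 -35.1] R [ 54.5   5.2 -35.7]
193 mid [ 50.5  -0.3 -29.5] L [ 50.6  -6.  -29.7] R [ 50.5   5.4 -29. ]
201 mid [ 47.2  -0.3 -29.8] L [ 47.1  -6.  -29.5] R [ 47.3   5.4 -30.3]
209 mid [ 43.7  -0.3 -29.6] L [ 43.8  -6.  -29.9] R [ 43.7   5.5 -29.6]
217 mid [ 41.2  -0.3 -34.5] L [ 41.8  -5.7 -37.5] R [ 41.8   5.2 -37.4]
225 mid [ 37.9  -0.3 -34.7] L [ 40.5  -5.5 -46.5] R [ 40.4   4.9 -46.3]
233 mid [ 34.4  -0.3 -34.7] L [ 37.5  -5.4 -47.1] R [ 37.5   4.9 -47.3]
241 mid [ 30.9  -0.3 -34.6] L [ 34.   -5.5 -46.2] R [ 34.3   5.  -47.2]
249 mid [ 27.4  -0.3 -34.6] L [ 31.   -5.5 -46.8] R [ 30.7   5.1 -45.9]
257 mid [ 23.8  -0.1 -34.7] L [ 27.4  -5.6 -46. ] R [ 27.6   5.1 -46.5]
265 mid [ 20.1  -0.3 -34.4] L [ 24.2  -5.6 -46.3] R [ 24.1   5.1 -46.1]
273 mid [ 16.5  -0.3 -34.7] L [ 21.1  -5.6 -47.1] R [ 20.8   5.1 -46.3]
281 mid [ 12.8  -0.3 -34.6] L [ 17.4  -5.7 -46.3] R [ 17.7   5.2 -46.9]
289 mid [  9.   -0.3 -34.7] L [ 14.   -5.7 -46.6] R [ 13.9   5.2 -46.2]
297 mid [  5.1  -0.3 -34.5] L [ 10.4  -5.8 -46.3] R [ 10.7   5.2 -46.9]
305 mid [  1.3  -0.3
[... 368 characters left out ...]
L [ -6.6  -5.6 -54.7] R [ -6.2   5.1 -55.3]
353 mid [-23.2  -0.3 -34.5] L [ -9.7  -5.6 -55.5] R [-10.3   5.1 -54.6]
361 mid [-27.6  -0.3 -34.4] L [-18.9  -5.6 -47.3] R [-19.1   5.2 -46.9]
369 mid [-31.9  -0.3 -34.4] L [-22.8  -5.7 -47.4] R [-22.9   5.2 -47.2]
377 mid [-36.3  -0.3 -34.4] L [-27.9  -6.2 -45.8] R [-27.    5.6 -47.1]
385 mid [-40.9  -0.3 -34.3] L [-31.9  -6.2 -46. ] R [-39.8   6.2 -35.7]
393 mid [-45.3  -0.1 -34.5] L [-36.4  -6.2 -45.6] R [-36.2   5.7 -45.9]
401 mid [-53.7  -0.3 -29.9] L [-40.   -6.3 -46.4] R [-49.4   6.3 -35.1]
409 mid [-58.9  -0.3 -29.5] L [-44.8  -6.3 -45.9] R [-53.1   6.3 -36.2]
417 mid [   9.2   -0.2 -111.1] L [   9.3   -3.3 -111.3] R [   9.2    3.  -111.1]
```

View pics/w14.png

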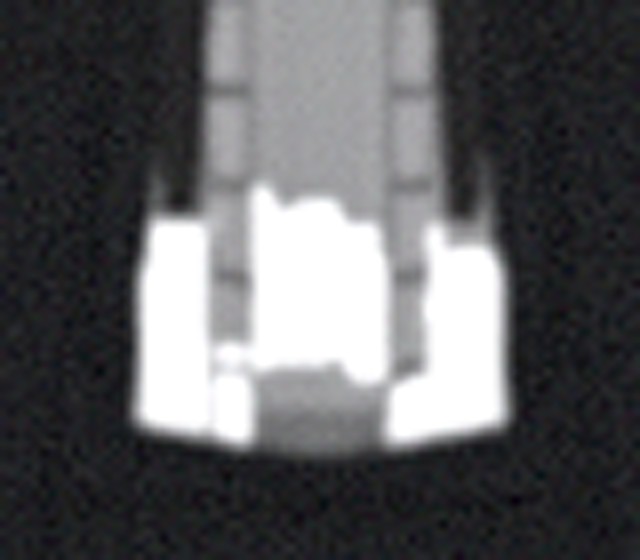

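Emit:
{"method": "carry_out", "body": {
  "commands": [
    [0,0,0.8,0,0,0,0],
    [0,0,0,0,0,0,0]
  ]
}}

```text
time: 13.02
eef_pos: [0.5725, -0.2107, 0.1092]
ee_rot: [[0.165, 0.986, 0.001], [0.986, -0.165, -0.0], [-0.0, 0.001, -1.0]]
ft_force: [-3.1, 1.1, 11.1]
opening: 0.0107
```

```bash
python3 - <<'E'
from h import *
for i in range(4):
    s=state();R=s["ee_rot"];print(s["eef_pos"].round(5),"F tool",(R.T@s["ft_force"]).round(2),"M tool",(R.T@s["moment"]).round(3),s["opening"]);d=snapshot("wrist")
for v in range(284,304,2): print(v,[(u,(R.T@(ptd(d,u,v)-s["eef_pos"])*1000).round(1).tolist()) for u in (294,298,300,302)])
cv2.imwrite("pics/w15.png",cv2.resize(np.clip(d["img"][260:320,270:370,::-1].astype(float)*2,0,255).astype(np.uint8),None,fx=7,fy=7,interpolation=cv2.INTER_CUBIC))
E
```

```text
[ 0.57246 -0.21069  0.10925] F tool [  0.58  -3.23 -11.13] M tool [0.571 0.158 0.053] 0.010728355349222066
[ 0.5725  -0.21068  0.10927] F tool [  0.96  -3.94 -10.78] M tool [ 0.527  0.153 -0.024] 0.010998707742793407
[ 0.57249 -0.21069  0.10927] F tool [  1.63  -2.86 -11.77] M tool [0.585 0.112 0.003] 0.010483808090986105
[ 0.57247 -0.21071  0.10928] F tool [  1.23  -3.17 -10.59] M tool [ 0.569  0.137 -0.016] 0.010582726497216829
284 [(294, [12.2, -11.3, -36.4]), (298, [12.3, -9.6, -36.8]), (300, [12.1, -8.7, -36.2]), (302, [12.2, -7.8, -36.6])]
286 [(294, [10.7, -11.4, -35.1]), (298, [10.5, -9.7, -34.8]), (300, [11.1, -8.7, -36.0]), (302, [11.3, -7.8, -36.6])]
288 [(294, [10.1, -11.4, -35.9]), (298, [9.8, -9.7, -35.3]), (300, [9.8, -8.8, -35.2]), (302, [10.3, -7.9, -36.5])]
290 [(294, [9.5, -11.3, -36.7]), (298, [9.0, -9.7, -35.5]), (300, [9.4, -8.7, -36.5]), (302, [9.0, -7.9, -35.7])]
292 [(294, [10.0, -11.1, -40.1]), (298, [10.3, -9.3, -40.8]), (300, [9.9, -8.6, -39.9]), (302, [10.5, -7.6, -41.2])]
294 [(294, [10.2, -10.9, -42.7]), (298, [10.2, -9.2, -42.7]), (300, [10.4, -8.4, -43.2]), (302, [10.5, -7.5, -43.4])]
296 [(294, [10.2, -10.8, -44.8]), (298, [10.4, -9.1, -45.2]), (300, [10.4, -8.3, -45.2]), (302, [10.2, -7.5, -44.7])]
298 [(294, [10.3, -10.6, -47.0]), (298, [10.5, -8.9, -47.4]), (300, [10.3, -8.2, -47.0]), (302, [10.8, -7.3, -48.0])]
300 [(294, [10.1, -10.5, -48.4]), (298, [10.3, -8.9, -48.9]), (300, [10.1, -8.1, -48.4]), (302, [10.5, -7.2, -49.2])]
302 [(294, [10.2, -10.3, -50.5]), (298, [10.4, -8.7, -50.9]), (300, [10.4, -7.9, -50.9]), (302, [10.0, -7.2, -50.0])]
```

View pics/w15.png

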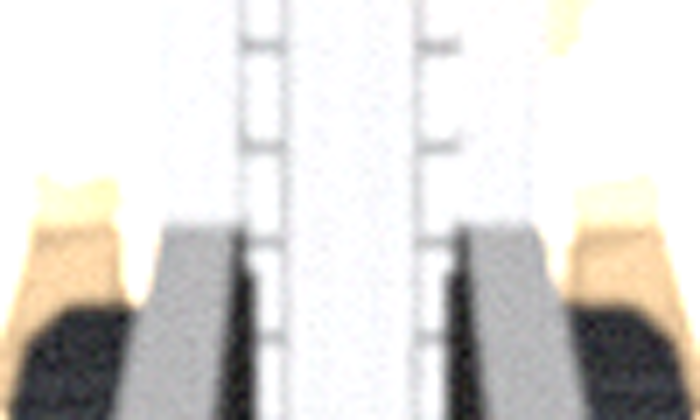

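The strip is level and centred, about 3 mm into the groove at both ends, but the contact is near the pads rather than the strip ends. Before I push any further, I'll unload it, let go and see whether it drops to the floor.

Emit:
{"method": "carry_out", "body": {
  "commands": [
    [0,0,-0.8,0,0,0,0],
    [0,0,0,0,0,0,0.15],
    [0,0,0,0,0,0,0.17],
    [0,0,0,0,0,0,0.2],
    [0,0,0,0,0,0,0.3],
    [0,0,0,0,0,0,0.3]
  ],
  "newtons": 20
}}

```text
time: 13.98
eef_pos: [0.5723, -0.2106, 0.1091]
ee_rot: [[0.165, 0.986, -0.0], [0.986, -0.165, 0.0], [0.0, -0.0, -1.0]]
ft_force: [-0.8, 0.1, -0.0]
opening: 0.0255
```

```bash
cat > prof.py <<'E'
from h import *
d=snapshot("wrist");s=state();R=s["ee_rot"];P=s["eef_pos"];st()
import sys
cv2.imwrite("pics/%s.png"%sys.argv[1],cv2.resize(np.clip(d["img"][165:425,270:370,::-1].astype(float)*1.3,0,255).astype(np.uint8),None,fx=2.3,fy=2.3,interpolation=cv2.INTER_CUBIC))
for v in range(185,415,12):
    q=np.array([R.T@(ptd(d,u,v)-P)*1000 for u in range(316,324)]);l=np.array([R.T@(ptd(d,u,v)-P)*1000 for u in (305,306,307)]);r=np.array([R.T@(ptd(d,u,v)-P)*1000 for u in (332,333,334)]);b=np.array([R.T@(ptd(d,u,v)-P)*1000 for u in (295,296,297,341,342,343)])
    print(v,"mid",np.median(q,0).round(1),"L",np.median(l,0).round(1),"R",np.median(r,0).round(1),"lip",np.median(b,0)[2].round(1))
E
python3 prof.py w16
```

```text
t 14.03 p [ 0.5723 -0.2106  0.1091] xang 80.51 z [-2.e-04  2.e-04 -1.e+00] F [ 0.18 -0.1  -0.59] op 25.79 q [-26.4  32.3  96.6   0.   51.2 -16.9]
185 mid [ 54.5  -0.3 -35.7] L [ 54.6  -5.6 -36.6] R [ 54.6   5.1 -35.9] lip -35.3
197 mid [ 48.9  -0.3 -29.9] L [ 48.9  -5.9 -29.6] R [ 48.9   5.5 -29.7] lip -35.5
209 mid [ 43.8  -0.3 -29.7] L [ 43.9  -6.  -30.3] R [ 43.8   5.5 -29.6] lip -35.7
221 mid [ 39.   -0.3 -31.6] L [ 41.4  -5.6 -43.4] R [ 41.4   5.  -43.4] lip -35.2
233 mid [ 33.8  -0.3 -32.2] L [ 36.8  -5.6 -44.2] R [ 36.6   5.  -43.3] lip -35.9
245 mid [ 28.4  -0.3 -31.9] L [ 31.8  -5.6 -44. ] R [ 31.6   5.1 -43.2] lip -35.5
257 mid [ 22.9  -0.3 -31.5] L [ 26.9  -5.7 -44.2] R [ 26.7   5.2 -43.7] lip -36.0
269 mid [ 17.4  -0.3 -31.8] L [ 21.5  -5.7 -43.3] R [ 21.5   5.2 -43.5] lip -35.7
281 mid [ 11.8  -0.3 -32.1] L [ 16.5  -5.8 -43.9] R [ 16.1   5.3 -42.9] lip -35.9
293 mid [  6.   -0.3 -32. ] L [ 11.5  -5.8 -44.6] R [ 11.1   5.3 -43.7] lip -36.1
305 mid [ -0.2  -0.3 -31.4] L [  5.7  -5.9 -43.9] R [  5.9   5.4 -44.3] lip -35.7
317 mid [ -6.   -0.3 -31.7] L [  0.4  -6.  -44.3] R [  0.3   5.4 -44.1] lip -35.7
329 mid [-12.1  -0.3 -32. ] L [ -5.9  -6.  -43.1] R [ -5.4   5.5 -43.9] lip -35.7
341 mid [-18.5  -0.3 -31.7] L [-11.5  -6.1 -43.5] R [-11.5   5.6 -43.5] lip -36.3
353 mid [-24.9  -0.3 -31.8] L [-17.6  -6.2 -43.1] R [-17.7   5.7 -43. ] lip -35.9
365 mid [-31.7  -0.3 -31.5] L [-28.6  -6.9 -36. ] R [-23.1   5.7 -44. ] lip -36.2
377 mid [-38.1  -0.3 -32. ] L [-35.4  -6.9 -35.6] R [-29.4   5.8 -43.8] lip -35.5
389 mid [-45.1  -0.3 -31.8] L [-41.6  -7.  -36.2] R [-35.3   5.8 -44.3] lip -35.8
401 mid [-53.8  -0.3 -29.8] L [-48.8  -7.1 -35.8] R [-42.5   5.9 -43.4] lip -35.8
413 mid [-59.7  -0.2 -31.3] L [-59.3  -7.  -31.7] R [-55.4   6.3 -36.2] lip -109.4
```

View pics/w16.png

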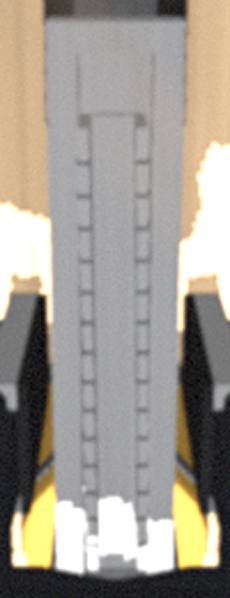

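The strip dropped flat. Its legs stand 8 mm proud along the whole length, and the crown sits about 2 mm above the floor depth, which is its own thickness. Next I'll raise, shut the fingers and move behind the cap.

Emit:
{"method": "carry_out", "body": {
  "commands": [
    [0,0,-15,0,0,0,0.3],
    [0,0,-35,0,0,0,0.3],
    [0,0,-35,0,0,0,0.1],
    [20,0,0,0,0,0,0],
    [45,0,0,0,0,0,0],
    [45,0,0,0,0,0,0],
    [45,0,0,0,0,0,0],
    [45,0,0,0,0,0,0]
  ]
}}

```text
time: 15.02
eef_pos: [0.6051, -0.0113, 0.1942]
ee_rot: [[0.165, 0.986, -0.001], [0.986, -0.165, 0.0], [0.0, -0.001, -1.0]]
ft_force: [-0.1, -0.2, 0.5]
opening: -0.0001
```

Emit:
{"method": "carry_out", "body": {
  "commands": [
    [45,0,0,0,0,0,0],
    [30,0,0,0,0,0,0],
    [10,0,0,0,0,0,0],
    [0,0,0,0,0,0,0]
  ]
}}

```text
time: 15.52
eef_pos: [0.6191, 0.0708, 0.1941]
ee_rot: [[0.164, 0.986, -0.001], [0.986, -0.164, -0.0], [-0.0, -0.0, -1.0]]
ft_force: [0.0, -1.2, 0.3]
opening: -0.0001
```

```bash
python3 - <<'E'
from h import *
st()
d=snapshot("wrist");cv2.imwrite("pics/w17.png",d["img"][:,:,::-1])
d=snapshot("top");crop(d,260,170,430,260,4.5,"pics/t17.png")
s=snapshot("scene");crop(s,190,180,400,320,3.6,"pics/s17.png")
E
```

```text
t 15.53 p [0.6191 0.0708 0.1941] xang 80.56 z [-5.e-04 -0.e+00 -1.e+00] F [ 0.02 -1.2   0.28] op -0.07 q [ 0.5 28.  89.6 -0.  62.5  9.9]
```

View pics/w17.png

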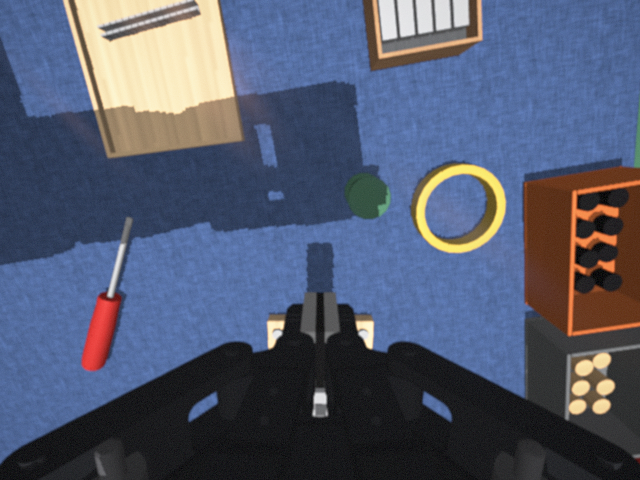

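View pics/t17.png

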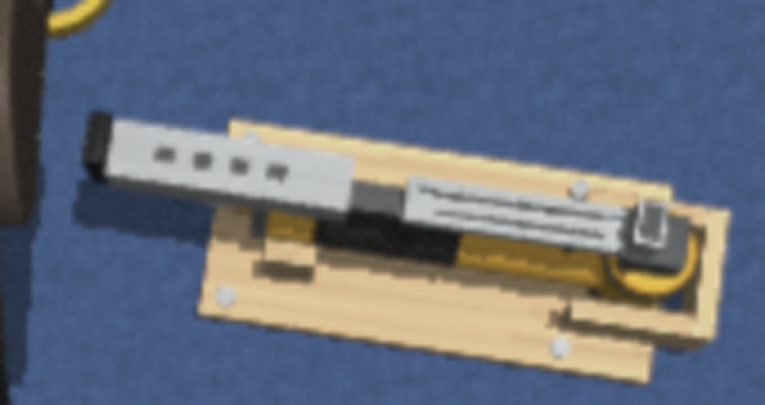

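View pics/s17.png

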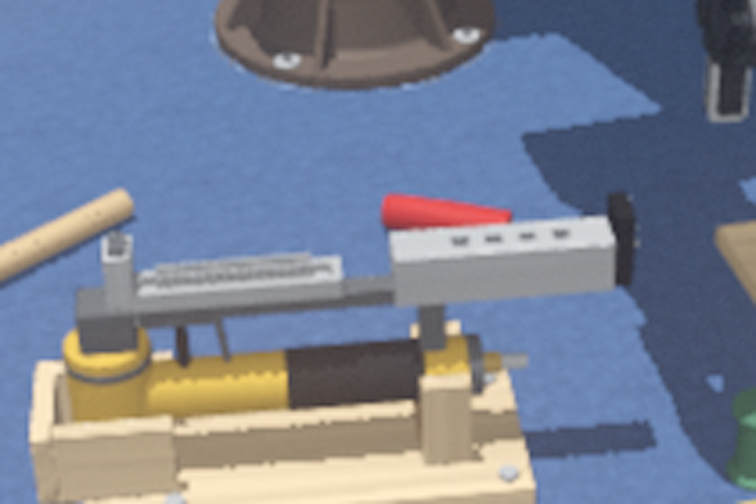

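Emit:
{"method": "carry_out", "body": {
  "commands": [
    [0,0,30,0,0,0,0],
    [0,0,35,0,0,0,0],
    [-5,0,16,0,0,0,0],
    [-20,0,0,0,0,0,0],
    [-10,0,0,0,0,0,0],
    [0,0,0,0,0,0,0]
  ]
}}

```text
time: 16.42
eef_pos: [0.614, 0.0346, 0.1145]
ee_rot: [[0.167, 0.986, 0.002], [0.986, -0.167, -0.0], [0.0, 0.002, -1.0]]
ft_force: [-0.2, 0.3, -0.3]
opening: 0.0001
```

```bash
python3 - <<'E'
from h import *
st()
s=snapshot("scene");crop(s,260,170,420,280,5,"pics/s18.png")
d=snapshot("wrist");crop(d,220,240,420,440,3,"pics/w18.png")
E
```

```text
t 16.43 p [0.614  0.0346 0.1145] xang 80.41 z [ 0.0019 -0.     -1.    ] F [-0.24  0.28 -0.35] op 0.14 q [-2.9 32.2 95.6  0.  52.   6.7]
```

View pics/s18.png

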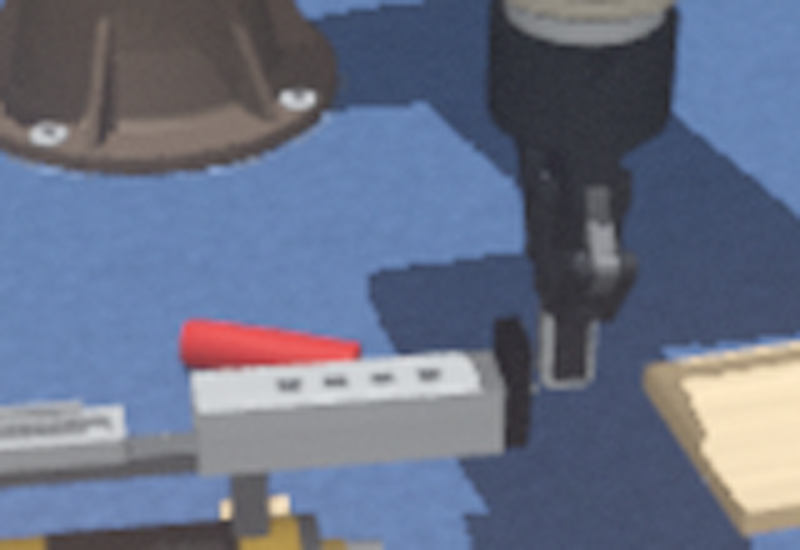

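View pics/w18.png

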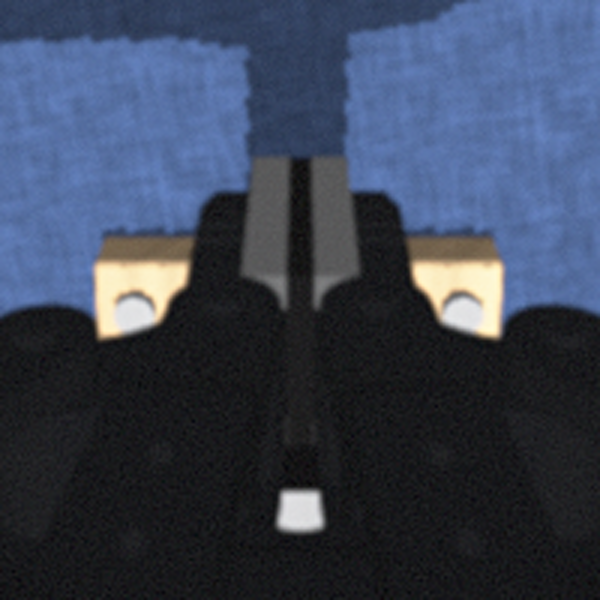

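Emit:
{"method": "carry_out", "body": {
  "commands": [
    [-3,0,0,0,0,0,0],
    [-3,0,0,0,0,0,0],
    [-3,0,0,0,0,0,0],
    [-3,0,0,0,0,0,0],
    [-3,0,0,0,0,0,0]
  ]
}}

```text
time: 17.15
eef_pos: [0.6113, 0.022, 0.1134]
ee_rot: [[0.165, 0.986, 0.0], [0.986, -0.165, 0.001], [0.001, 0.0, -1.0]]
ft_force: [1.0, 7.2, 0.2]
opening: -0.0001
```

Emit:
{"method": "carry_out", "body": {
  "commands": [
    [-5,0,0,0,0,0,0],
    [-5,0,0,0,0,0,0],
    [-5,0,0,0,0,0,0],
    [-5,0,0,0,0,0,0],
    [-5,0,0,0,0,0,0],
    [-5,0,0,0,0,0,0],
    [-5,0,0,0,0,0,0],
    [-5,0,0,0,0,0,0]
  ]
}}

```text
time: 18.15
eef_pos: [0.6046, -0.0175, 0.1134]
ee_rot: [[0.165, 0.986, 0.0], [0.986, -0.165, 0.001], [0.001, 0.0, -1.0]]
ft_force: [0.1, 7.2, 1.0]
opening: -0.0001
```

```bash
python3 - <<'E'
from h import *
st()
s=snapshot("scene");crop(s,200,170,360,280,5,"pics/s19.png")
E
```

```text
t 18.15 p [ 0.6046 -0.0175  0.1134] xang 80.51 z [ 4.0e-04  1.3e-03 -1.0e+00] F [0.07 7.21 0.97] op -0.13 q [-7.9 31.6 97.1  0.1 51.3  1.5]
```

View pics/s19.png

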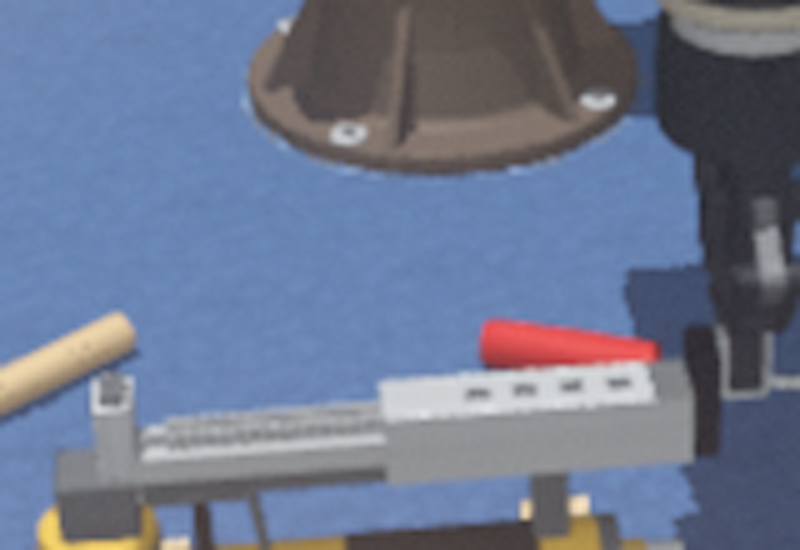

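Emit:
{"method": "carry_out", "body": {
  "commands": [
    [-5,0,0,0,0,0,0],
    [-5,0,0,0,0,0,0],
    [-5,0,0,0,0,0,0],
    [-5,0,0,0,0,0,0]
  ]
}}

```text
time: 18.7
eef_pos: [0.6012, -0.0372, 0.1134]
ee_rot: [[0.165, 0.986, 0.0], [0.986, -0.165, 0.001], [0.001, -0.0, -1.0]]
ft_force: [0.2, 7.2, 1.6]
opening: -0.0001
```

Emit:
{"method": "carry_out", "body": {
  "commands": [
    [-5,0,0,0,0,0,0],
    [-5,0,0,0,0,0,0],
    [-5,0,0,0,0,0,0],
    [-5,0,0,0,0,0,0]
  ]
}}

```text
time: 19.2
eef_pos: [0.5979, -0.0569, 0.1134]
ee_rot: [[0.165, 0.986, 0.0], [0.986, -0.165, 0.001], [0.001, -0.0, -1.0]]
ft_force: [0.5, 7.2, 1.1]
opening: 0.0
```

```bash
python3 - <<'E'
from h import *
st()
s=snapshot("scene");crop(s,200,170,360,280,5,"pics/s20.png")
E
```

```text
t 19.2 p [ 0.5979 -0.0569  0.1134] xang 80.52 z [ 1.0e-04  1.4e-03 -1.0e+00] F [0.54 7.21 1.07] op 0.02 q [-11.8  31.3  97.7   0.1  51.   -2.4]
```

View pics/s20.png

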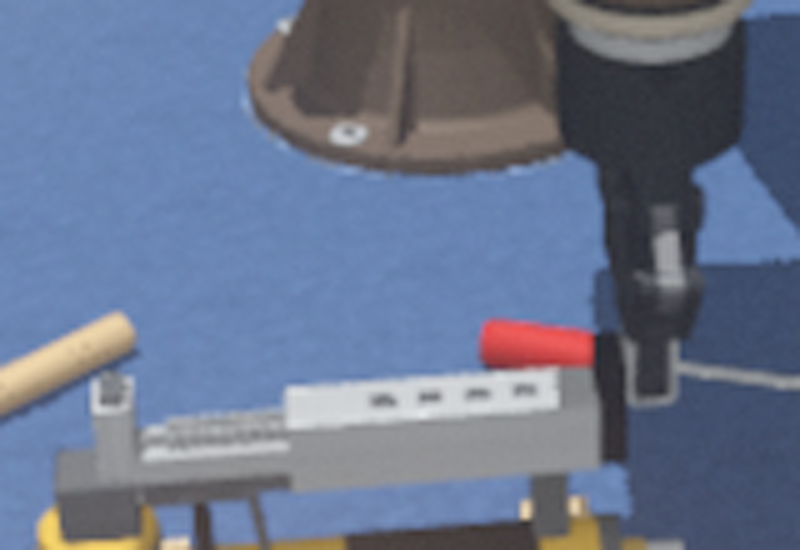

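Emit:
{"method": "carry_out", "body": {
  "commands": [
    [-5,0,0,0,0,0,0],
    [-5,0,0,0,0,0,0],
    [-5,0,0,0,0,0,0],
    [-5,0,0,0,0,0,0]
  ]
}}

```text
time: 19.75
eef_pos: [0.5946, -0.0766, 0.1134]
ee_rot: [[0.165, 0.986, 0.0], [0.986, -0.165, 0.001], [0.001, -0.0, -1.0]]
ft_force: [-0.1, 7.3, 1.3]
opening: 0.0003
```

Emit:
{"method": "carry_out", "body": {
  "commands": [
    [-3,0,0,0,0,0,0],
    [-3,0,0,0,0,0,0],
    [-2,0,0,0,0,0,0],
    [-2,0,0,0,0,0,0]
  ]
}}

```text
time: 20.25
eef_pos: [0.5929, -0.0864, 0.1133]
ee_rot: [[0.165, 0.986, -0.0], [0.986, -0.165, 0.001], [0.001, -0.0, -1.0]]
ft_force: [0.0, 7.6, 1.7]
opening: 0.0006
```

Emit:
{"method": "carry_out", "body": {
  "commands": [
    [-2,0,0,0,0,0,0],
    [-2,0,0,0,0,0,0]
  ]
}}

```text
time: 20.5
eef_pos: [0.5923, -0.0903, 0.1134]
ee_rot: [[0.165, 0.986, -0.0], [0.986, -0.165, 0.001], [0.001, -0.0, -1.0]]
ft_force: [-0.2, 7.8, 2.6]
opening: -0.0004
```

Emit:
{"method": "carry_out", "body": {
  "commands": [
    [-2,0,0,0,0,0,0],
    [-2,0,0,0,0,0,0]
  ]
}}

```text
time: 20.75
eef_pos: [0.5916, -0.0943, 0.1134]
ee_rot: [[0.165, 0.986, -0.0], [0.986, -0.165, 0.001], [0.001, -0.0, -1.0]]
ft_force: [1.1, 8.0, 2.1]
opening: -0.0002
```

```bash
python3 - <<'E'
from h import *
st()
s=snapshot("scene");crop(s,200,170,360,280,5,"pics/s21.png")
E
```

```text
t 20.75 p [ 0.5916 -0.0943  0.1134] xang 80.51 z [-1.0e-04  1.4e-03 -1.0e+00] F [1.06 8.01 2.1 ] op -0.24 q [-15.4  31.2  97.9   0.1  50.9  -6. ]
```

View pics/s21.png

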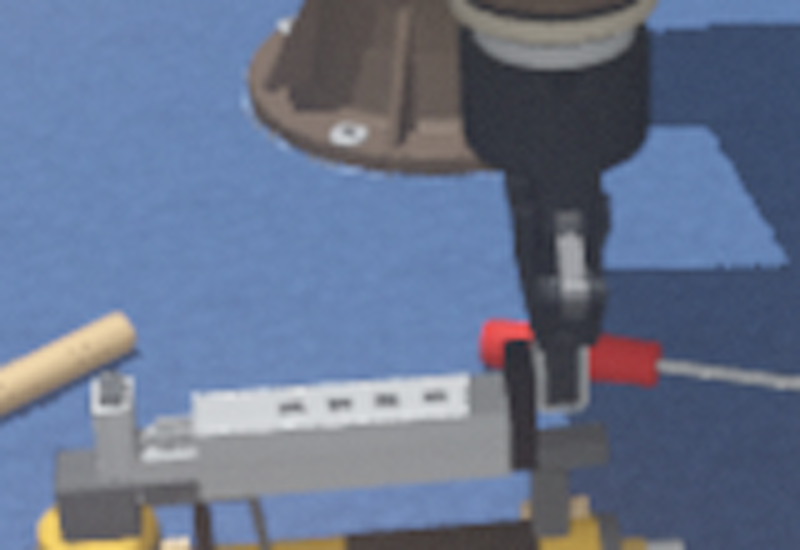

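Emit:
{"method": "carry_out", "body": {
  "commands": [
    [-2,0,0,0,0,0,0],
    [-2,0,0,0,0,0,0],
    [-2,0,0,0,0,0,0]
  ]
}}

```text
time: 21.18
eef_pos: [0.5906, -0.1002, 0.1134]
ee_rot: [[0.165, 0.986, -0.0], [0.986, -0.165, 0.001], [0.001, -0.0, -1.0]]
ft_force: [-0.4, 7.4, 1.3]
opening: 0.0003
```

Emit:
{"method": "carry_out", "body": {
  "commands": [
    [-2,0,0,0,0,0,0],
    [-2,0,0,0,0,0,0]
  ]
}}

```text
time: 21.42
eef_pos: [0.59, -0.1039, 0.1134]
ee_rot: [[0.165, 0.986, -0.0], [0.986, -0.165, 0.002], [0.002, -0.0, -1.0]]
ft_force: [0.1, 8.9, 2.0]
opening: 0.0
```

Emit:
{"method": "carry_out", "body": {
  "commands": [
    [-2,0,0,0,0,0,0],
    [-1,0,0,0,0,0,0]
  ]
}}

```text
time: 21.68
eef_pos: [0.5895, -0.1068, 0.1134]
ee_rot: [[0.165, 0.986, -0.0], [0.986, -0.165, 0.002], [0.002, -0.0, -1.0]]
ft_force: [1.4, 8.9, 2.1]
opening: 0.0001
```

Emit:
{"method": "carry_out", "body": {
  "commands": [
    [-1,0,0,0,0,0,0],
    [-1,0,0,0,0,0,0]
  ]
}}

```text
time: 21.92
eef_pos: [0.5892, -0.1086, 0.1134]
ee_rot: [[0.165, 0.986, -0.0], [0.986, -0.165, 0.002], [0.002, -0.0, -1.0]]
ft_force: [0.6, 10.6, 1.9]
opening: 0.0002
```

Emit:
{"method": "carry_out", "body": {
  "commands": [
    [-1,0,0,0,0,0,0],
    [-1,0,0,0,0,0,0]
  ]
}}

```text
time: 22.18
eef_pos: [0.5889, -0.1105, 0.1134]
ee_rot: [[0.165, 0.986, -0.0], [0.986, -0.165, 0.002], [0.002, -0.0, -1.0]]
ft_force: [1.1, 11.5, 2.5]
opening: 0.0001
```

Emit:
{"method": "carry_out", "body": {
  "commands": [
    [-1,0,0,0,0,0,0],
    [0,0,0,0,0,0,0]
  ]
}}

```text
time: 22.42
eef_pos: [0.5888, -0.1111, 0.1134]
ee_rot: [[0.165, 0.986, 0.0], [0.986, -0.165, 0.003], [0.003, -0.0, -1.0]]
ft_force: [1.7, 12.7, 3.4]
opening: -0.0001
```

Emit:
{"method": "carry_out", "body": {
  "commands": [
    [-1,0,0,0,0,0,0],
    [0,0,0,0,0,0,0]
  ]
}}

```text
time: 22.68
eef_pos: [0.5887, -0.1111, 0.1134]
ee_rot: [[0.165, 0.986, 0.0], [0.986, -0.165, 0.004], [0.004, -0.0, -1.0]]
ft_force: [3.3, 19.1, 3.1]
opening: 0.0001
```

```bash
python3 - <<'E'
from h import *
st()
s=snapshot("scene");crop(s,200,210,360,290,5,"pics/s22.png")
E
```

```text
t 22.68 p [ 0.5887 -0.1111  0.1134] xang 80.51 z [ 3.0e-04  3.8e-03 -1.0e+00] F [ 3.28 19.12  3.05] op 0.14 q [-17.1  31.2  97.9   0.3  50.9  -7.8]
```

View pics/s22.png

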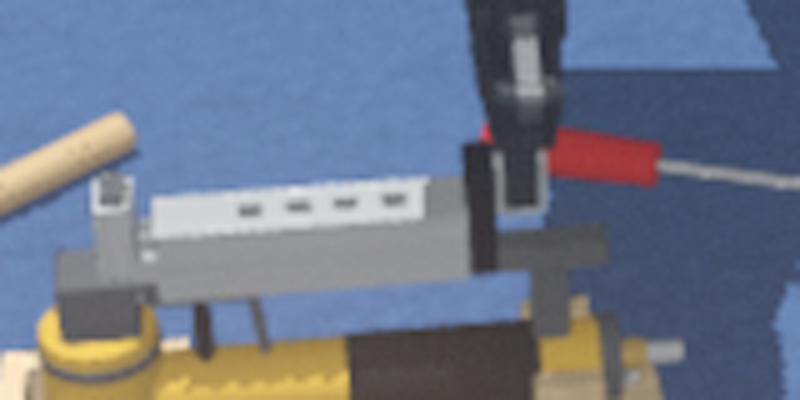

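The TCP stopped at y = -0.1111 while the force climbed from 12.7 to 19 N. That's the solid stop, after about 136 mm of travel. I'll back off and check.

Emit:
{"method": "carry_out", "body": {
  "commands": [
    [5,0,0,0,0,0,0],
    [15,0,0,0,0,0,0],
    [30,0,0,0,0,0,0],
    [40,0,-10,0,0,0,0.3],
    [30,0,-40,0,0,0,0.5],
    [10,0,-40,0,0,0,0.5],
    [0,0,0,0,0,0,0.5],
    [0,0,0,0,0,0,0.5]
  ]
}}

```text
time: 23.72
eef_pos: [0.6096, 0.0145, 0.2027]
ee_rot: [[0.165, 0.986, -0.001], [0.986, -0.165, 0.0], [-0.0, -0.001, -1.0]]
ft_force: [0.3, -0.1, 0.2]
opening: 0.0428
```

```bash
python3 - <<'E'
from h import *
st()
s=snapshot("scene");cv2.imwrite("pics/s23.png",s["img"][:,:,::-1]);crop(s,200,210,330,290,6,"pics/s23c.png")
d=snapshot("top");crop(d,140,170,440,300,2.6,"pics/t23.png");crop(d,300,190,430,250,6,"pics/t23c.png")
E
```

```text
t 23.73 p [0.6096 0.0145 0.2027] xang 80.52 z [-7.e-04  0.e+00 -1.e+00] F [ 0.28 -0.09  0.2 ] op 42.76 q [-4.8 26.4 90.9 -0.  62.7  4.6]
```

View pics/s23c.png

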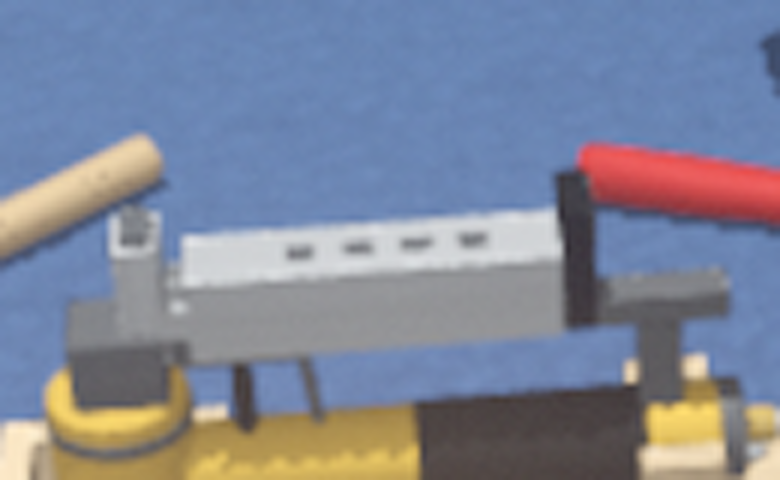

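View pics/t23c.png

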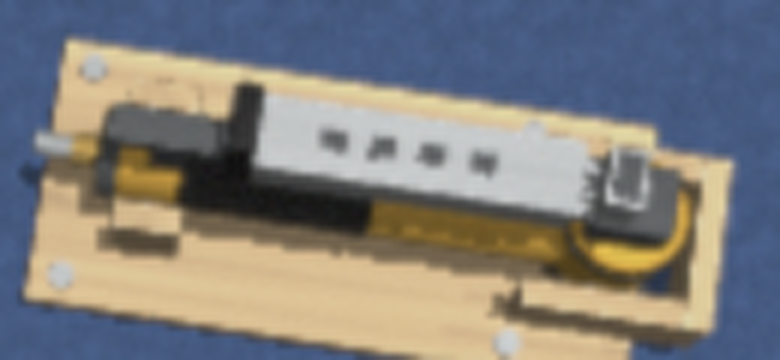

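View pics/t23.png

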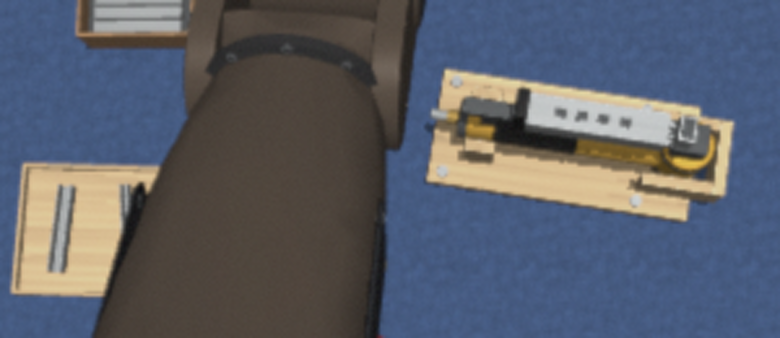

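```bash
python3 -c "
from plant import *
print(hand_in())"
```

```text
the job is handed in; nothing more can be done
None
```

The 12 mm strip is in the stapler track and the magazine slide is fully home. I handed the job in at about 24 s of the 72 s allowed, with the gripper open and touching nothing.

- **Finding the strip:** I pinched only one strip, the one at the end of the tray that looked medium-width in the images. It read 11.8 mm, so I left the other two strips and the bystanders untouched.
- **Seating:** I lowered it with the legs up. It met resistance with about 3 mm in the groove, and force peaked at about 16 N. The strip was level and centred, so I unloaded it and let go, and it dropped flat. The wrist camera's depth then showed it 8 mm proud of the lips along its whole length, as a seated strip should be.
- **Slide:** The push stayed around 7–8 N and rose to about 12.7 N near the end. The last 1 mm step gave no movement and 19 N, which I took as the solid stop, after about 136 mm of travel. The last pictures show the slide closed over the strip, with the strip's end just visible at the nose.

**Checks that disagreed:**
- The visible fingertips end about 40 mm short of the reported TCP. My first pinch therefore closed on air above the strip, and I corrected for the offset afterwards.
- The opening read about 10.7 mm once I raised the grip force to 35 N.
- I did not find out for certain what caused the resistance at 3 mm.
- In the final top view the arm hides part of the tray, so I saw only one of the remaining strips fully and part of the other.

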